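# Lay out the carving gouges by length

## Task

Lay the four loose carving gouges that lie just beside the row of pale wooden rests, two to its left and two to its right, on those four rests, one on each, in order of length along the row: the longest on the end rest that has the red-brown palm handle standing just beyond its pins, then shorter and shorter to the other end. Each should lie flat, centred on its rest and straight along it, with its blade between the two pins and its cutting edge away from the robot. Leave the palm handle standing where it is, let go of everything and leave it at rest.

Things in the scene. Friction and masses are not known exactly. Their poses are not given: they have to be found in the camera images.
- short_gouge_grip (a point): The shortest gouge: red-brown octagonal handle, very narrow steel blade, 215 mm long, handle 28 mm thick, blade 6 mm wide, under 0.25 kg, lying flat. Point: where to grip across the handle, half-way up it (14 mm above what it lies on), 40 mm from the tool's mid-length towards the handle's end. Local +y points to the handle's end, -y to the cutting edge, x across, z up.
- second_gouge_grip (a point): The second shortest gouge: mid-brown octagonal handle, broad flat steel blade, 240 mm long, handle 27 mm thick, blade 24 mm wide, under 0.25 kg, lying flat. Point: where to grip across the handle, half-way up it (13.5 mm above what it lies on), 40 mm from the tool's mid-length towards the handle's end. Local +y points to the handle's end, -y to the cutting edge, x across, z up.
- third_gouge_grip (a point): The second longest gouge: red-brown octagonal handle, medium steel blade, 260 mm long, handle 29 mm thick, blade 14 mm wide, under 0.25 kg, lying flat. Point: where to grip across the handle, half-way up it (14.5 mm above what it lies on), 40 mm from the tool's mid-length towards the handle's end. Local +y points to the handle's end, -y to the cutting edge, x across, z up.
- long_gouge_grip (a point): The longest gouge: light brown octagonal handle, long broad hollow steel blade, 280 mm long, handle 29 mm thick, blade 22 mm wide, under 0.25 kg, lying flat. Point: where to grip across the handle, half-way up it (14.5 mm above what it lies on), 40 mm from the tool's mid-length towards the handle's end. Local +y points to the handle's end, -y to the cutting edge, x across, z up.
- rest_1: Pale wooden rest, the leftmost (+y end) of four alike: board 270 (x) x 70 (y) x 6 mm, fixed, with two 10 mm upright pins 85 mm from its centre along +x, 48 mm clear between them, tops 24 mm above the bench. Rests lie about 84 mm apart. Origin: centre of the underside; +x along the board to the pins, away from the robot, z up. A gouge lying right has its mid-length at the centre, so its grip point 40 mm to the -x side.
- rest_2: Pale wooden rest, the second from the left of four alike: board 270 (x) x 70 (y) x 6 mm, fixed, with two 10 mm upright pins 85 mm from its centre along +x, 48 mm clear between them, tops 24 mm above the bench. Rests lie about 84 mm apart. Origin: centre of the underside; +x along the board to the pins, away from the robot, z up. A gouge lying right has its mid-length at the centre, so its grip point 40 mm to the -x side.
- rest_3: Pale wooden rest, the third from the left of four alike: board 270 (x) x 70 (y) x 6 mm, fixed, with two 10 mm upright pins 85 mm from its centre along +x, 48 mm clear between them, tops 24 mm above the bench. Rests lie about 84 mm apart. Origin: centre of the underside; +x along the board to the pins, away from the robot, z up. A gouge lying right has its mid-length at the centre, so its grip point 40 mm to the -x side.
- rest_4: Pale wooden rest, the rightmost (-y end) of four alike: board 270 (x) x 70 (y) x 6 mm, fixed, with two 10 mm upright pins 85 mm from its centre along +x, 48 mm clear between them, tops 24 mm above the bench. Rests lie about 84 mm apart. Origin: centre of the underside; +x along the board to the pins, away from the robot, z up. A gouge lying right has its mid-length at the centre, so its grip point 40 mm to the -x side.
- palm_handle_centre (a point): Red-brown turned palm handle, pear-shaped, 51 mm across, 85 mm tall, standing upright about 170 mm from the centre of rest_1 or rest_4, just beyond that rest's pin end (a wood offcut lies at the other end of the row). It marks where the longest gouge goes and must stay put. Point: its centre, 42 mm above the bench; z up.
There are look-alikes about, which are no part of the job. What is shaped like the part that bears palm_handle_centre but green, orange or purple is not meant.

How it is judged:
By the outcome, as a careful person would: the job done as asked, in the order asked, and still so for the second after the job is handed in, with the robot touching nothing.
It also fails if it takes over 106 s, if anything falls off the work surface, if the arm or the gripper's body presses on something with over 40 N, if the wrist force passes 120 N, or if a joint passes its speed limit or range.

## Robot

A 7-joint arm with a two-finger parallel gripper is mounted at the origin on a cart in front of the work surface, level with it; the furniture and walls round the work are solid. World frame = base frame: x ahead of the robot, y to its left, z up, the work surface at z = 0. Lengths are in m, angles in rad, forces in N, time in s.
With the tool pointing down it reaches from about 0.425 to 0.875 m from the base axis. Payload 4.7 kg.
Tool frame: the origin (TCP) lies on the centre line of the jaws, within the pads' length; the fingertips stand 19 mm ahead of it and the grasp point (between the pads) is the TCP; x points along the fingers, z is the direction in which the jaws open and shut, and the axes are right-handed (so a half turn about x gives the same grasp; the last joint's range is limited). The gripper opens to 87 mm and grips with 3 to 60 N. Pads are 19 mm wide; open, the fingers measure 117 mm over their backs; the gripper's body (75 mm by 190 mm) begins 51 mm behind the grasp point.
Start: joints at [1.306, 0.321, -0.07, 1.45, 0.023, 1.371, -0.057], TCP at [0.179, -0.625, 0.242] pointing down, gripper open.
Joint ranges: [-2.86, 2.86], [-0.3, 2.09], [-1.38, 1.24], [0.06, 2.45], [-1.56, 4.7], [0.09, 2.05], [-2.69, 2.69]. Speed limits (rad/s): [2.57, 2.57, 3.14, 3.14, 3.14, 3.14, 3.14].

## Interface

Orientations are given as a rotation vector (axis times angle).
In Python, from bench import get_state, get_image, camera_info, close_job gives the robot as it stands.
- The arm moves only by the tool jog_arm, never from a script. Its argument "targets" is a list of rows, each a list of 7 numbers: the turn, a rotation vector about the tool's x, y, z in degrees, then the shift along the tool's x, y, z in cm, then the finger opening in cm, from 0 to 8.7. In form: [[wx, wy, wz, tx, ty, tz, jaw], ...]. A call has 1 to 10 rows; each row shifts and turns the commanded pose from where the row before left it, along the tool's axes as they then stand; what a row does not reach is not made up. A row lasts 1/8 s, in which the tool goes at most 62.5 mm and 10.7 degrees, less where a joint would pass 70% of its speed; a pose out of reach is approached as far as the arm can. A call is refused whole if a number of a shift passes 6.25 or a number of a turn 10.7, either way. A call with a gripper value outside its range is refused whole. The fingers move at their own pace and stop on an object; "squeeze" is the grip in N (left out, the last holds). Time passes only in rows, so rows that do not move let the fingers close. It gives the time, the measured TCP pose, the force and the opening at its end, in the units of the state.
- get_state(): the state, without advancing time (a new reading comes with each control period).
- get_image(name): name is "scene" or "top" or "wrist"; returns (picture, depth): 384x512x3 uint8, red, green, blue; 384x512 float32, m along the optical axis (not along the pixel's ray), 0 where there is no reading.
- camera_info(name): a dict with "intrinsics" (3x3 intrinsics, pixels), "world_from_camera" (4x4, takes a point from camera to world coordinates); the wrist camera has in their place "mount" (4x4, takes a point from camera to tool coordinates, whose origin is the TCP and whose axes are the tool frame's). Camera axes: x right, y up, looking along -z (the intrinsics and any distortion apply to the point x, -y, -z); pixel columns grow to the right and rows downward; lengths in m; the calibration is good to about 2 mm. A picture is of the moment at which its call begins: read the wrist's pose just before it. camera_info takes no time and is no camera call.
- close_job(): hands the job in, once; it reports no verdict.
The state is a dict: "time": time; "joint_positions": joint angles; "qd": joint speeds; "joint_torque": joint torques, N m; "position": TCP position; "tool_rot": TCP orientation; "ft_force": force on the tool from outside, world axes, zero at the start; "torque": the same for the moment, N m; "grip_width": opening from 0.0 (shut) to 1.0 (fully open).
Only numpy, scipy, OpenCV 4.12 (cv2) and the standard library are available. Lean on these libraries where they do the work, as an engineer would, in place of code of your own. Each camera call takes 0.05 s, during which the arm holds its last target.

## Working session

There is one attempt and no reset: what is moved stays moved. The work goes in short steps, Python scripts to look and compute and a tool call to move; the robot and the scene stay as the last step left them, time stands still between calls to the robot, and variables do not carry over. Pictures are saved under pics/ and viewed, and the job is handed in when it is done.

Besides the shell and the picture viewer there is one more tool, called after "Call:" by a JSON object that holds its "name" and its "arguments". jog_arm: Moves the arm, as the interface text tells. Its arguments: {"type":"object","properties":{"targets":{"type":"array"},"squeeze":{"type":"number"}},"required":["targets"]}

```bash
mkdir -p pics; ls; python3 - <<'E'
from bench import *
import cv2, numpy as np
s=get_state(); print(s)
for n in ["scene","top"]:
    im,d=get_image(n); cv2.imwrite(f"pics/{n}0.png",im[:,:,::-1]); np.savez(f"{n}0.npz",im=im,d=d)
    print(n,camera_info(n))
print(camera_info("wrist"))
E
```

```text
pics
{'time': 0.0, 'joint_positions': array([ 1.30610188,  0.32182768, -0.07010705,  1.45169376,  0.02262335,
        1.37075919, -0.05689682]), 'qd': array([ 0.00034361, -0.00024309, -0.00088875, -0.00080393,  0.00047562,
        0.00014412,  0.000193  ]), 'joint_torque': array([-5.38191744e-04, -4.91286349e+01, -4.04133406e-01, -3.12525237e+01,
       -6.38177013e-02,  4.37792810e-02,  1.85533945e-04]), 'position': array([ 0.17869626, -0.62441979,  0.24044918]), 'tool_rot': array([ 1.00247247,  1.32993116, -1.00072257]), 'ft_force': array([-0.01224139,  0.31654561,  0.24024767]), 'torque': array([0.03111341, 0.03761745, 0.00924415]), 'grip_width': 0.9989641807546402}
scene {'intrinsics': array([[348.02819016,   0.        , 260.46350796],
       [  0.        , 348.02819016, 191.86442355],
       [  0.        ,   0.        ,   1.        ]]), 'world_from_camera': array([[-0.74443483,  0.51614802, -0.42356582,  0.1014782 ],
       [-0.66756   , -0.58811542,  0.45660037,  0.5490377 ],
       [-0.01343221,  0.62266481,  0.78237338,  0.94536218],
       [ 0.        ,  0.        ,  0.     
[... 282 characters left out ...]
  [-0.99990432, -0.0051507 , -0.0128381 ,  0.04246808],
       [-0.01351789,  0.16693324,  0.98587553,  1.37443735],
       [ 0.        ,  0.        ,  0.        ,  1.        ]])}
{'intrinsics': array([[264.69051225,   0.        , 257.65829554],
       [  0.        , 264.69051225, 188.6629543 ],
       [  0.        ,   0.        ,   1.        ]]), 'mount': array([[ 6.15187739e-04,  2.81788330e-01, -9.59476398e-01,
        -1.44262249e-01],
       [-9.06392558e-04,  9.59476343e-01,  2.81787733e-01,
         7.61495123e-02],
       [ 9.99999400e-01,  6.96309909e-04,  8.45668927e-04,
        -1.35625057e-03],
       [ 0.00000000e+00,  0.00000000e+00,  0.00000000e+00,
         1.00000000e+00]])}
```

View pics/scene0.png

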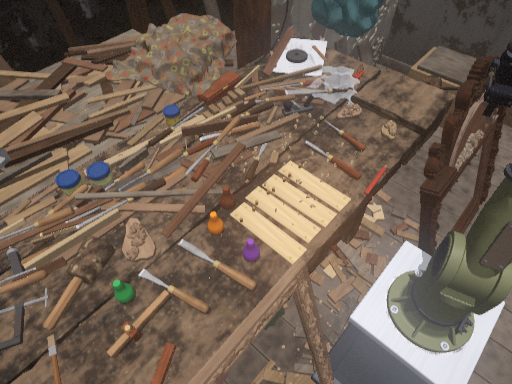

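View pics/top0.png

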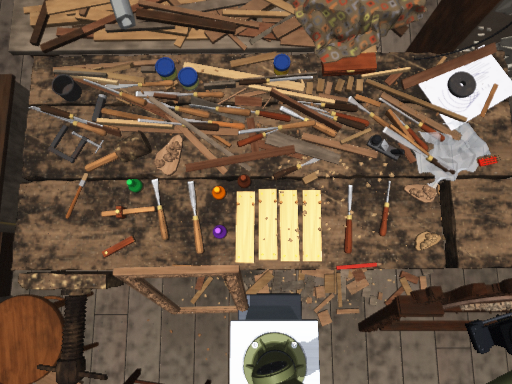

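```bash
python3 - <<'E'
import cv2, numpy as np
im=cv2.imread("pics/top0.png")
a=im[165:275,95:265]; cv2.imwrite("pics/cropL.png",cv2.resize(a,None,fx=4.7,fy=4.7,interpolation=cv2.INTER_CUBIC))
a=im[165:275,230:400]; cv2.imwrite("pics/cropR.png",cv2.resize(a,None,fx=4.7,fy=4.7,interpolation=cv2.INTER_CUBIC))
E
```

```text
(no output)
```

View pics/cropL.png

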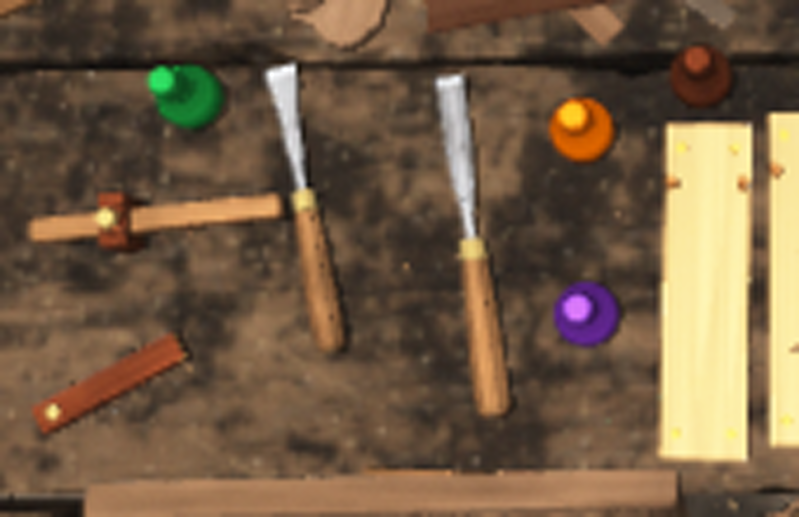

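View pics/cropR.png

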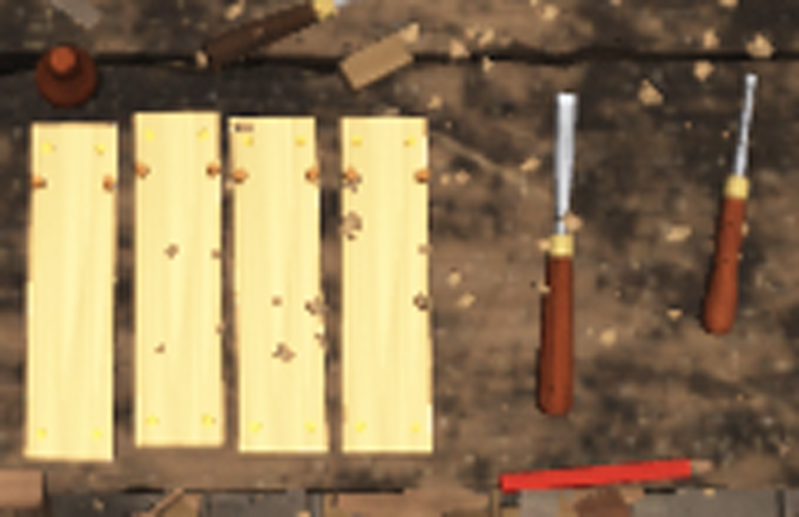

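```bash
cat > h.py <<'E'
import numpy as np, cv2
from scipy.spatial.transform import Rotation as R
from bench import *
def ray(K,T,u,v):
    d=np.array([(u-K[0,2])/K[0,0],-(v-K[1,2])/K[1,1],-1.]); return T[:3,3],T[:3,:3]@d
def pz(K,T,u,v,z):
    o,d=ray(K,T,u,v); return o+d*(z-o[2])/d[2]
def cam(n,s=None):
    c=camera_info(n); K=c["intrinsics"]
    if n!="wrist": return K,c["world_from_camera"]
    s=s or get_state(); W=np.eye(4); W[:3,:3]=R.from_rotvec(s["tool_rot"]).as_matrix(); W[:3,3]=s["position"]
    return K,W@c["mount"]
E
python3 - <<'E'
from h import *
K,T=cam("top"); 
L=lambda x,y:(95+(x+.5)/4.7-.5,165+(y+.5)/4.7-.5)
Rr=lambda x,y:(230+(x+.5)/4.7-.5,165+(y+.5)/4.7-.5)
g={"long":(L(450,75),L(493,415)),"second":(L(282,66),L(332,350)),"third":(Rr(567,94),Rr(555,413)),"short":(Rr(750,75),Rr(716,333))}
for k,(a,b) in g.items():
    A=pz(K,T,*a,.014);B=pz(K,T,*b,.014);d=A-B
    m=(A+B)/2; n=d/np.linalg.norm(d)
    print(k,"tip",A.round(3),"end",B.round(3),"len",np.linalg.norm(d).round(3),"yaw",np.degrees(np.arctan2(d[1],d[0])).round(1),"grip",(m-.04*n).round(3))
rests={1:[(32,124),(117,123),(113,460),(26,458)],2:[(134,112),(220,112),(223,445),(135,446)],3:[(229,117),(315,117),(328,451),(239,452)],4:[(342,118),(427,118),(433,452),(342,453)]}
for k,c in rests.items():
    P=[pz(K,T,*Rr(*q),.006) for q in c]; c0=np.mean(P,0); d=(P[0]+P[1]-P[2]-P[3])/2
    print(k,c0.round(4),"len",np.linalg.norm(d).round(3),"w",np.linalg.norm(P[0]-P[1]).round(3),np.linalg.norm(P[3]-P[2]).round(3),"yaw",np.degrees(np.arctan2(d[1],d[0])).round(1))
D=np.load("top0.npz")["d"]
for n,(x,y) in {"purple":(577,308),"orange":(573,115),"palm":(697,60),"green":(160,80)}.items():
    u,v=L(x,y); o,d=ray(K,T,u,v); z=D[int(round(v)),int(round(u))]; print(n,(o+d*z).round(3))
print("pencil ends",pz(K,T,*Rr(500,484),.005),pz(K,T,*Rr(710,465),.005))
E
```

```text
long tip [0.668 0.314 0.014] end [0.393 0.272 0.014] len 0.278 yaw 8.6 grip [0.491 0.287 0.014]
second tip [0.676 0.452 0.014] end [0.445 0.402 0.014] len 0.237 yaw 12.2 grip [0.522 0.418 0.014]
third tip [ 0.649 -0.298  0.014] end [ 0.393 -0.277  0.014] len 0.256 yaw -4.7 grip [ 0.481 -0.284  0.014]
short tip [ 0.664 -0.447  0.014] end [ 0.455 -0.407  0.014] len 0.212 yaw -10.9 grip [ 0.52  -0.419  0.014]
1 [0.4934 0.1037 0.006 ] len 0.27 w 0.069 0.069 yaw -0.7
2 [0.5031 0.0185 0.006 ] len 0.268 w 0.07 0.07 yaw -0.1
3 [ 0.4984 -0.0614  0.006 ] len 0.269 w 0.07 0.07 yaw 0.9
4 [ 0.4972 -0.1482  0.006 ] len 0.268 w 0.069 0.072 yaw -1.1
purple [0.473 0.199 0.082]
orange [0.621 0.204 0.083]
palm [0.664 0.108 0.084]
green [0.651 0.527 0.08 ]
pencil ends [ 0.33838277 -0.23330808  0.005     ] [ 0.3526235 -0.398579   0.005    ]
```

```bash
cat >> h.py <<'E'
def pose():
    s=get_state(); return s["position"],R.from_rotvec(s["tool_rot"]).as_matrix(),s
def goal(yaw,sgn,pitch=0):
    """tool x down; tool y = sgn*gouge dir(yaw deg, towards edge); pitch: lean tool body back (towards handle end) deg"""
    c,s_=np.cos(np.radians(yaw)),np.sin(np.radians(yaw)); g=np.array([c,s_,0]); x=np.array([0,0,-1.])
    p=np.radians(pitch); x2=np.cos(p)*x+np.sin(p)*g; g2=np.cos(p)*g-np.sin(p)*x
    y=sgn*g2; return np.c_[x2,y,np.cross(x2,y)]
def delta(p,M,pt,Mt):
    """total turn (rotvec deg, tool axes) and shift in current tool axes cm and in target axes cm"""
    rv=R.from_matrix(M.T@Mt).as_rotvec(degrees=True); d=pt-p
    return rv.round(2),(M.T@d*100).round(2),(Mt.T@d*100).round(2)
E
python3 - <<'E'
from h import *
p,M,s=pose(); print(p,M.round(3))
for sg in(1,-1): print(sg,delta(p,M,np.array([.50,-.42,.22]),goal(-10.9,sg)))
E
```

```text
[ 0.17868305 -0.6244639   0.24054994] [[-0.001  0.961  0.275]
 [ 0.002  0.275 -0.961]
 [-1.    -0.    -0.002]]
1 (array([26.87, -0.1 ,  0.03]), array([  2.07,  36.52, -10.81]), array([  2.05,  27.69, -26.15]))
-1 (array([-1.5313e+02, -4.0000e-02, -1.3000e-01]), array([  2.07,  36.52, -10.81]), array([  2.05, -27.69,  26.15]))
```

Call:
{"name": "jog_arm", "arguments": {"targets": [[0,0,0,0,3,-1,8.7],[0,0,0,0,5,-1.5,8.7],[0,0,0,0.3,5.5,-1.6,8.7],[0,0,0,0.3,5.8,-1.7,8.7],[0,0,0,0.3,5.8,-1.7,8.7],[0,0,0,0.3,5.7,-1.7,8.7],[0,0,0,0.3,5.7,-1.6,8.7],[9,0,0,0.3,0,0,8.7],[9,0,0,0.3,0,0,8.7],[8.9,0,0,0,0,0,8.7]]}}

```text
time: 1.35
position: [0.4998, -0.4202, 0.2194]
tool_rot: [1.352, 1.112, -1.353]
ft_force: [-0.6, -0.2, -0.2]
grip_width: 0.999
```

```bash
python3 - <<'E'
from h import *
p,M,s=pose(); print(s["time"],p,M.round(3)); im,d=get_image("wrist"); cv2.imwrite("pics/w1.png",cv2.resize(im[:,:,::-1],(768,576),interpolation=cv2.INTER_CUBIC)); np.savez("w1.npz",im=im,d=d,s=s)
im,d=get_image("scene"); cv2.imwrite("pics/s1.png",im[:,:,::-1])
E
```

```text
1.35 [ 0.4997606  -0.42021196  0.21941273] [[-0.002  0.981 -0.194]
 [ 0.001 -0.194 -0.981]
 [-1.    -0.002 -0.001]]
```

View pics/w1.png

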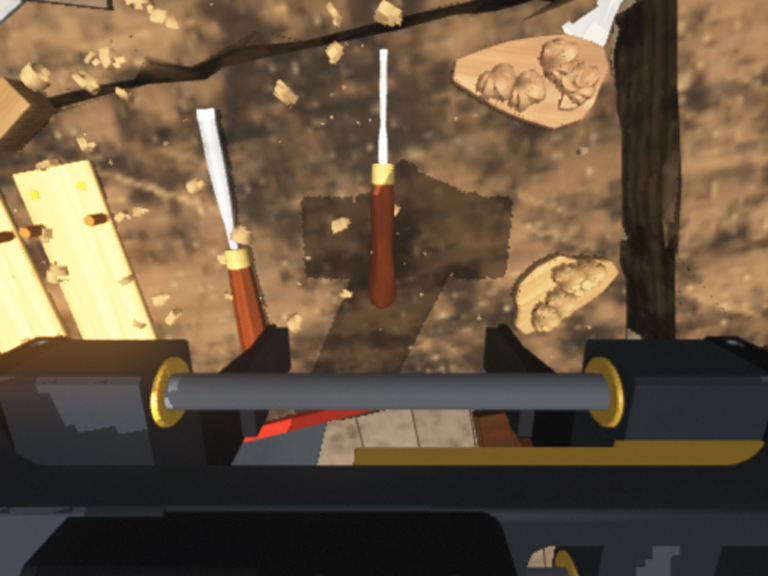

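View pics/s1.png

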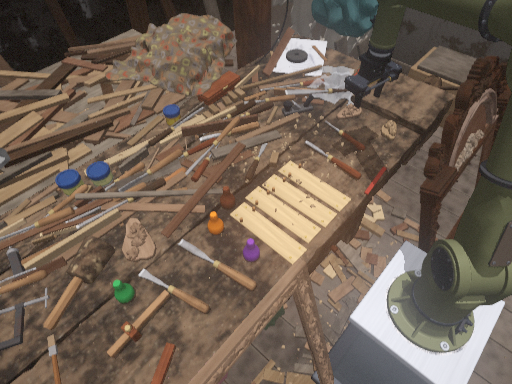

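```bash
cat >> h.py <<'E'
def W(K,T,x,y,z): return pz(K,T,(x+.5)/1.5-.5,(y+.5)/1.5-.5,z)
def gouge(K,T,a,b,L,off=.04,z=.014,zt=.014):
    A=W(K,T,*a,zt);B=W(K,T,*b,z);A[2]=B[2]=z;d=A-B;n=d/np.linalg.norm(d);m=(A+B)/2
    yaw=np.degrees(np.arctan2(d[1],d[0])); g=m-off*n
    print("len",np.linalg.norm(d).round(4),"L",L,"yaw",yaw.round(2),"mid",m.round(4),"grip",g.round(4)); return yaw,m,g
E
python3 - <<'E'
from h import *
f=np.load("w1.npz",allow_pickle=True); s=f["s"].item(); K,T=cam("wrist",s)
yaw,m,g=gouge(K,T,(384,50),(382,307),.215)
W_=lambda x,y,z:W(K,T,x,y,z).round(4)
print("offcut edge/ rest corners",W_(90,161,.006),W_(15,177,.006))
p,M,_=pose(); print(delta(p,M,np.array([g[0],g[1],.024]),goal(yaw,1)))
d=f["d"]; 
for v in (40,60,80,100,110,120,130,150,170,190): 
    u=256; vv=v; o,dd=ray(K,T,u,vv); print(v,(o+dd*d[vv,u]).round(4))
E
```

```text
len 0.2134 L 0.215 yaw -11.86 mid [ 0.5556 -0.4269  0.014 ] grip [ 0.5164 -0.4187  0.014 ]
offcut edge/ rest corners [ 0.6281 -0.1841  0.006 ] [ 0.6284 -0.1147  0.006 ]
(array([ 0.92, -0.02,  0.07]), array([19.58,  1.62, -0.48]), array([19.58,  1.59, -0.51]))
40 [ 0.6542 -0.4478  0.0084]
60 [ 0.6323 -0.4435  0.0111]
80 [ 0.6101 -0.439   0.012 ]
100 [ 0.587  -0.4344  0.0131]
110 [ 0.5752 -0.4321  0.0207]
120 [ 0.5635 -0.4297  0.0216]
130 [ 0.5514 -0.4273  0.0205]
150 [ 0.5266 -0.4223  0.021 ]
170 [ 0.5009 -0.4172  0.022 ]
190 [ 0.4748 -0.4119  0.0249]
```

Call:
{"name": "jog_arm", "arguments": {"targets": [[0.9,0,0,3,0.8,-0.25,8.0],[0,0,0,5,0.8,-0.25,7.0],[0,0,0,5,0,0,6.0],[0,0,0,4,0,0,6.0],[0,0,0,2,0,0,6.0],[0,0,0,0.6,0,0,6.0],[0,0,0,0,0,0,6.0]]}}

```text
time: 2.33
position: [0.5175, -0.4195, 0.0257]
tool_rot: [1.359, 1.103, -1.358]
ft_force: [-0.1, 0.8, 0.7]
grip_width: 0.692
```

Call:
{"name": "jog_arm", "arguments": {"squeeze": 30, "targets": [[0,0,0,0.2,-0.1,0,6.0],[0,0,0,0,0,0,2.0],[0,0,0,0,0,0,1.0],[0,0,0,0,0,0,1.0],[0,0,0,0,0,0,1.0],[0,0,0,0,0,0,1.0]]}}

```text
time: 3.08
position: [0.5157, -0.4188, 0.0226]
tool_rot: [1.359, 1.104, -1.36]
ft_force: [-0.8, -0.5, 0.5]
grip_width: 0.247
```

```bash
python3 - <<'E'
from h import *
p,M,s=pose(); Mt=goal(-.7,1)
print(delta(p,M,np.array([.4535,-.1485,.14]),Mt))
E
```

```text
(array([-1.113e+01,  1.000e-02,  0.000e+00]), array([-11.75, -11.63, -25.18]), array([-11.74,  -6.55, -26.95]))
```

Call:
{"name": "jog_arm", "arguments": {"targets": [[0,0,0,-1,0,0,1.0],[0,0,0,-3,0,0,1.0],[0,0,0,-5,0,0,1.0],[0,0,0,-4.7,-1,-2.5,1.0],[0,0,0,-4,-2.5,-5,1.0],[0,0,0,0,-2.5,-5.5,1.0],[0,0,0,0,-2.5,-5.5,1.0],[0,0,0,0,-2.1,-4.5,1.0],[-5.6,0,0,0,-1,-2.2,1.0],[-5.6,0,0,0,0,0,1.0]]}}

```text
time: 4.32
position: [0.4549, -0.1505, 0.1967]
tool_rot: [1.212, 1.207, -1.212]
ft_force: [-0.2, -0.4, -1.0]
grip_width: 0.245
```

```bash
cat >> h.py <<'E'
def snap(n):
    p,M,s=pose(); print("t",s["time"],p.round(4),"yaw",np.degrees(np.arctan2(M[1,1],M[0,1])).round(2),"f",s["ft_force"].round(1),"w",(s["grip_width"]*87).round(1)); im,d=get_image("wrist"); cv2.imwrite(f"pics/{n}.png",cv2.resize(im[:,:,::-1],(768,576),interpolation=cv2.INTER_CUBIC)); np.savez(n+".npz",im=im,d=d,s=s)
def load(n):
    f=np.load(n+".npz",allow_pickle=True); return cam("wrist",f["s"].item())
E
python3 -c "
from h import *
snap('w2')"
```

```text
Traceback (most recent call last):
  File "h.py", line 30, in snap
    p,M,s=pose(); print("t",s["time"],p.round(4),"yaw",np.degrees(np.arctan2(M[1,1],M[0,1])).round(2),"f",s["ft_force"].round(1),"w",(s["grip_width"]*87).round(1)); im,d=get_image("wrist"); cv2.imwrite(f"pics/{n}.png",cv2.resize(im[:,:,::-1],(768,576),interpolation=cv2.INTER_CUBIC)); np.savez(n+".npz",im=im,d=d,s=s)
                                                                                                                                     ^^^^^^^^^^^^^^^^^^^^^^^^^^
AttributeError: 'float' object has no attribute 'round'
```

```bash
sed -i 's/(s\["grip_width"\]\*87).round(1)/round(s["grip_width"]*87,1)/' h.py; python3 -c "
from h import *
snap('w2')"
```

```text
t 4.325 [ 0.4549 -0.1505  0.1967] yaw -0.2 f [-0.2 -0.4 -1. ] w 21.3
```

View pics/w2.png

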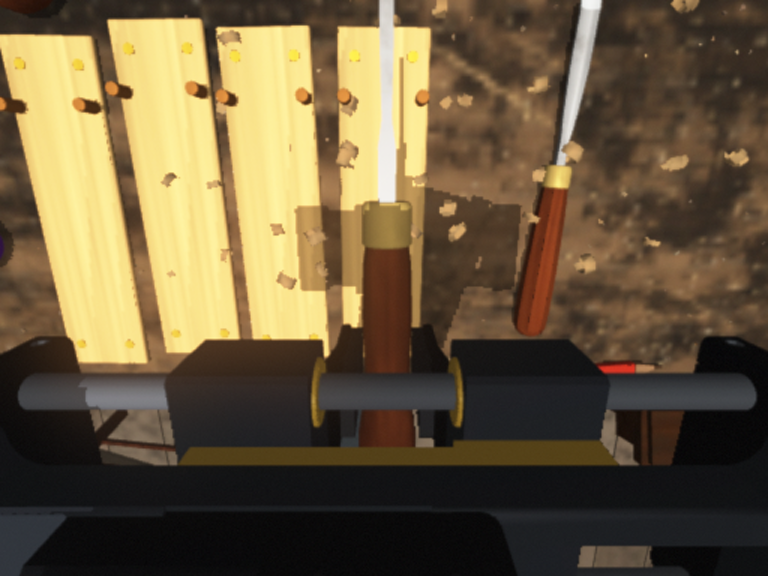

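```bash
python3 - <<'E'
import cv2
f=cv2.imread("pics/w2.png")
cv2.imwrite("pics/c2a.png",cv2.resize(f[10:120,0:220],None,fx=3.6,fy=3.6,interpolation=cv2.INTER_CUBIC))
cv2.imwrite("pics/c2b.png",cv2.resize(f[10:120,220:440],None,fx=3.6,fy=3.6,interpolation=cv2.INTER_CUBIC))
cv2.imwrite("pics/c2c.png",cv2.resize(f[270:370,60:260],None,fx=4,fy=4,interpolation=cv2.INTER_CUBIC))
cv2.imwrite("pics/c2d.png",cv2.resize(f[270:370,240:440],None,fx=4,fy=4,interpolation=cv2.INTER_CUBIC))
E
```

```text
(no output)
```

View pics/c2a.png

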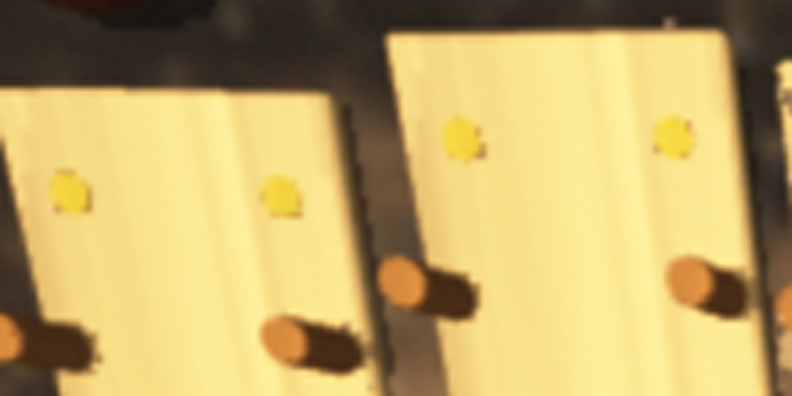

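View pics/c2b.png

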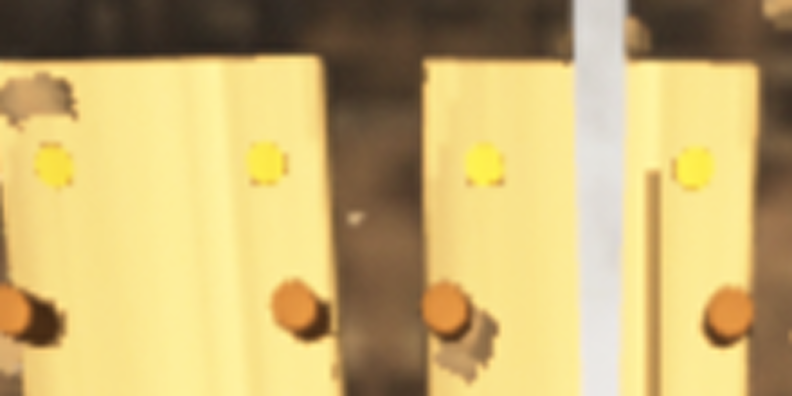

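View pics/c2c.png

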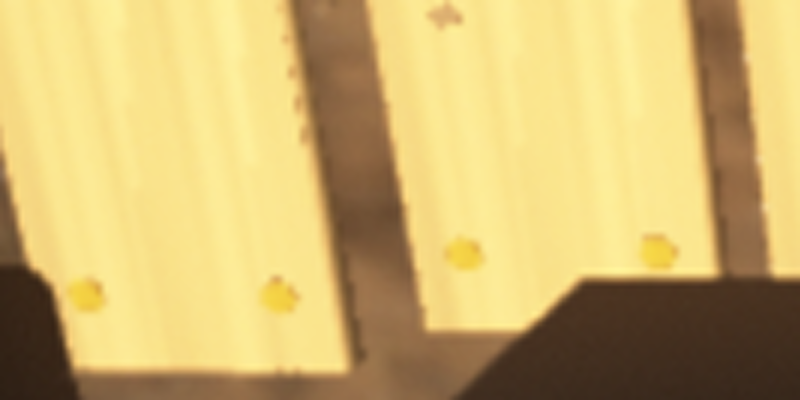

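View pics/c2d.png

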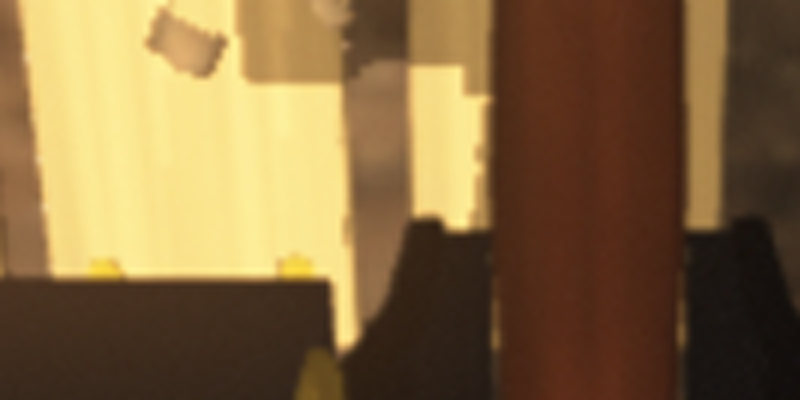

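```bash
python3 - <<'E'
from h import *
K,T=load("w2"); w=lambda q:W(K,T,*q,.006)[:2]
# TL,TR, left-edge low point, right-edge low point
r={1:[(-1.7,34.4),(91.9,35.8),(79,363),(147.5,363)],2:[(107.5,19.2),(201.1,18.6),(166.3,352.8),(239.5,337.5)],
3:[(216.7,27.2),(309.4,25.3),(252,337.5),(326.5,320)],4:[(337.8,26.4),(430.6,27.5),(342.5,320),(420.5,320)]}
for k,q in r.items():
    a,b,c,d=map(w,q); yl=a-c; yr=b-d; yw=[np.degrees(np.arctan2(v[1],v[0])) for v in(yl,yr)]; e=(a+b)/2
    t=a-b; ye=np.degrees(np.arctan2(-t[0],t[1])) ; y=np.mean(yw); n=np.array([np.cos(np.radians(y)),np.sin(np.radians(y))])
    print(k,"w",np.linalg.norm(t).round(4),"yaws",np.round(yw,2),ye.round(2),"centre",(e-.135*n).round(4), "len",np.linalg.norm(yl).round(3))
# gouge: ferrule front corners & blade at hold; axis pixel line
for q in [(386,0),(387,200),(387,240),(387,330)]: print(q,W(K,T,*q,.188).round(4))
s=np.load("w2.npz",allow_pickle=True); d=s["d"]
for v in (10,60,100,130,145,160,180,200): o,dd=ray(K,T,258,v); print(v,(o+dd*d[v,258]).round(4))
E
```

```text
1 w 0.0693 yaws [-0.03 -1.17] -1.0 centre [0.4907 0.105 ] len 0.27
2 w 0.0689 yaws [-0.    0.13] 0.08 centre [0.5008 0.0206] len 0.27
3 w 0.0686 yaws [0.29 0.41] 0.79 centre [ 0.4958 -0.0596] len 0.249
4 w 0.0686 yaws [-1.19 -0.72] -0.84 centre [ 0.495  -0.1461] len 0.232
(386, 0) [ 0.5838 -0.1497  0.188 ]
(387, 200) [ 0.5186 -0.1497  0.188 ]
(387, 240) [ 0.5033 -0.1497  0.188 ]
(387, 330) [ 0.4655 -0.1495  0.188 ]
10 [ 0.5805 -0.1501  0.1845]
60 [ 0.5569 -0.15    0.1855]
100 [ 0.5365 -0.1499  0.1873]
130 [ 0.5204 -0.1498  0.1883]
145 [ 0.5127 -0.1498  0.1943]
160 [ 0.5045 -0.1498  0.1951]
180 [ 0.4927 -0.1497  0.194 ]
200 [ 0.4814 -0.1497  0.1961]
```

Call:
{"name": "jog_arm", "arguments": {"targets": [[0.7,0,0,3,0,-0.4,1.0],[0,0,0,5,0,0,1.0],[0,0,0,5,0,0,1.0],[0,0,0,2.5,0,0,1.0],[0,0,0,0.8,0,0,1.0],[0,0,0,0.3,0,0,1.0],[0,0,0,0,0,0,1.0]]}}

```text
time: 5.25
position: [0.4561, -0.1496, 0.031]
tool_rot: [1.227, 1.196, -1.226]
ft_force: [-0.2, 0.7, -1.7]
grip_width: 0.246
```

```bash
python3 -c "
from h import *
snap('w3')"
```

```text
t 5.25 [ 0.4561 -0.1496  0.031 ] yaw -1.35 f [-0.2  0.7 -1.7] w 21.4
```

View pics/w3.png

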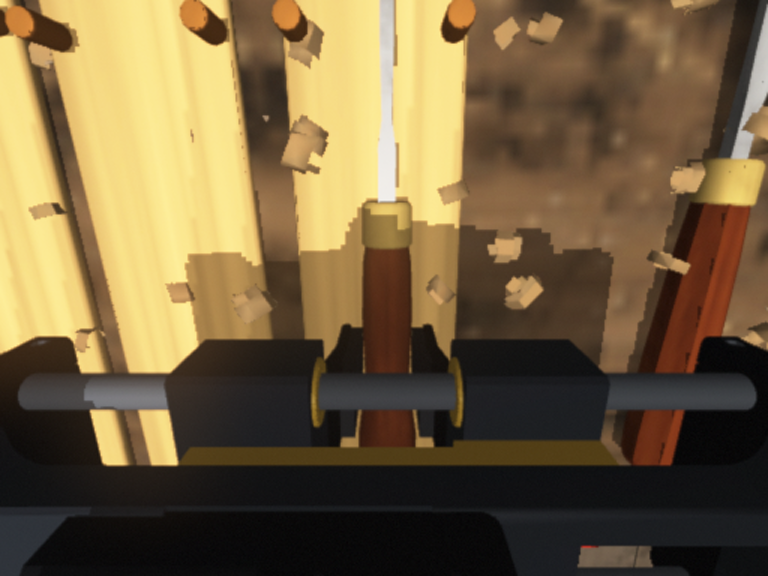

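Call:
{"name": "jog_arm", "arguments": {"targets": [[-0.4,0,0,0,-0.17,-0.3,1.0],[0,0,0,0,0,0,1.0],[0,0,0,0,0,0,1.0]]}}

```text
time: 5.68
position: [0.4537, -0.1462, 0.0302]
tool_rot: [1.221, 1.201, -1.221]
ft_force: [0.4, 1.2, -2.3]
grip_width: 0.245
```

```bash
python3 -c "
from h import *
snap('w4')"
```

```text
t 5.675 [ 0.4537 -0.1462  0.0302] yaw -0.92 f [ 0.4  1.2 -2.3] w 21.3
```

View pics/w4.png

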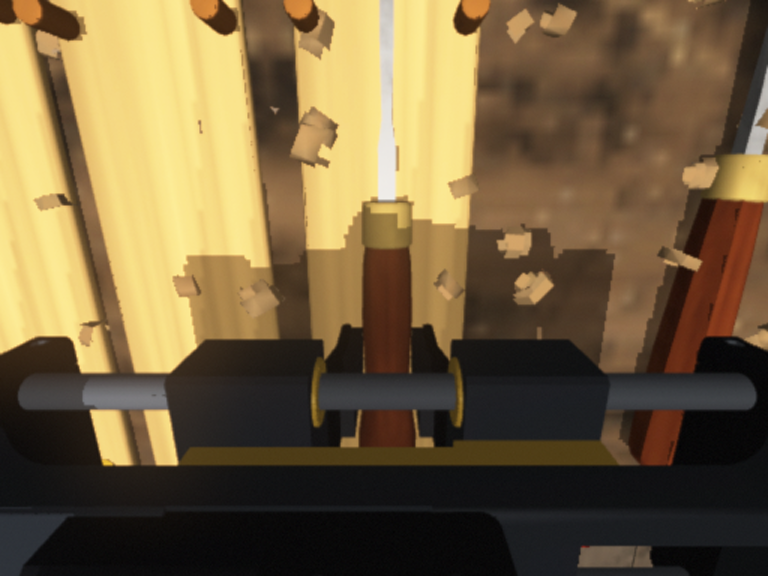

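Call:
{"name": "jog_arm", "arguments": {"targets": [[0,0,0,0.12,0,0,1.0],[0,0,0,0,0,0,1.0],[0,0,0,0,0,0,3.0],[0,0,0,0,0,0,5.0],[0,0,0,0,0,0,5.0],[0,0,0,-2,0,0,5.0],[0,0,0,-4,0,0,5.0],[0,0,0,-5,0,0,5.0],[0,0,0,-5,0,0,5.0],[0,0,0,-3,0,0,7.0]]}}

```text
time: 6.98
position: [0.4545, -0.1463, 0.2217]
tool_rot: [1.221, 1.198, -1.219]
ft_force: [-0.1, 0.0, -0.2]
grip_width: 0.626
```

```bash
python3 -c "
from h import *
snap('w5')"
```

```text
t 6.975 [ 0.4545 -0.1463  0.2217] yaw -0.92 f [-0.1  0.  -0.2] w 54.5
```

View pics/w5.png

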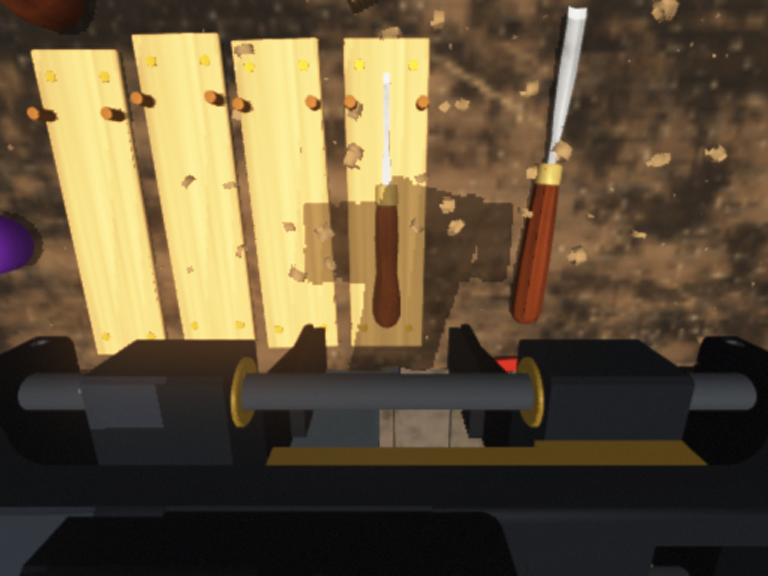

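```bash
python3 - <<'E'
from h import *
K,T=load("w5")
gouge(K,T,(387,72),(386,327),.215,z=.02,zt=.016)
yaw,m,g=gouge(K,T,(577,8),(525,323),.26,z=.0145,zt=.009)
for q in [(345,38),(428,38),(349,347),(422,347)]: print(W(K,T,*q,.006).round(4))
p,M,_=pose(); print(delta(p,M,np.array([g[0],g[1],.21]),goal(yaw,1)))
E
```

```text
len 0.2166 L 0.215 yaw -1.21 mid [ 0.4949 -0.1459  0.02  ] grip [ 0.4549 -0.1451  0.02  ]
len 0.262 L 0.26 yaw -4.71 mid [ 0.5167 -0.2865  0.0145] grip [ 0.4768 -0.2833  0.0145]
[ 0.6304 -0.1151  0.006 ]
[ 0.6293 -0.1815  0.006 ]
[ 0.3602 -0.1065  0.006 ]
[ 0.3589 -0.1788  0.006 ]
(array([ 3.79,  0.18, -0.48]), array([ 1.57,  2.28, 13.6 ]), array([ 1.5 ,  3.19, 13.43]))
```

Call:
{"name": "jog_arm", "arguments": {"targets": [[0,0,0,0,0.5,3,7.0],[0,0,0,0,0.8,5,7.0],[3.8,0,0,0,1,5.6,7.0],[0,0,0,3,0,0,7.0],[0,0,0,5,0,0,7.0],[0,0,0,5,0,0,7.0],[0,0,0,4,0,0,7.0],[0,0,0,2,0,0,7.0],[0,0,0,0.5,0,0,7.0],[0,0,0,0,0,0,7.0]]}}

```text
time: 8.28
position: [0.4746, -0.2826, 0.024]
tool_rot: [1.27, 1.169, -1.269]
ft_force: [0.1, 0.6, 1.0]
grip_width: 0.803
```

```bash
python3 -c "
from h import *
snap('w6')
p,M,_=pose(); print(delta(p,M,np.array([.4768,-.2833,.023]),goal(-4.7,1)))"
```

```text
t 8.275 [ 0.4746 -0.2826  0.024 ] yaw -4.72 f [0.1 0.6 1. ] w 69.9
(array([-0.02,  0.05, -0.08]), array([0.16, 0.18, 0.03]), array([0.16, 0.18, 0.03]))
```

View pics/w6.png

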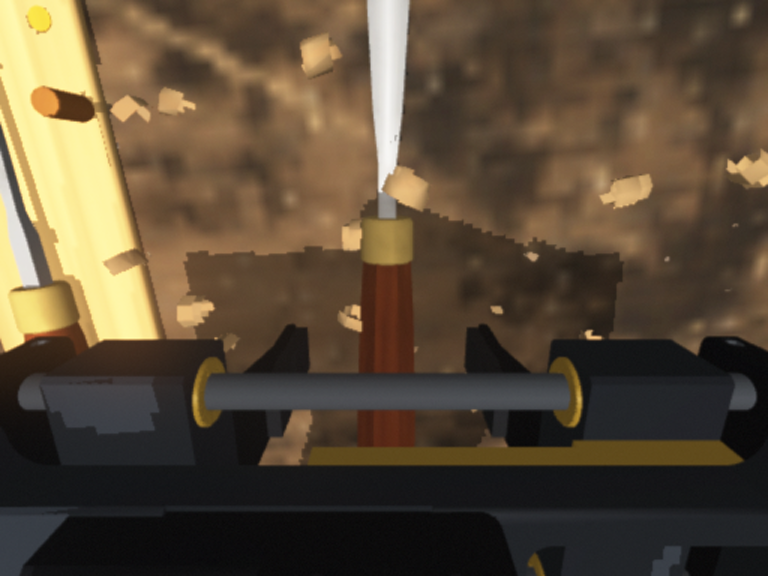

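Call:
{"name": "jog_arm", "arguments": {"targets": [[0,0,0,0.1,0.15,0,7.0],[0,0,0,0,0,0,3.0],[0,0,0,0,0,0,1.0],[0,0,0,0,0,0,1.0],[0,0,0,0,0,0,1.0],[0,0,0,0,0,0,1.0]]}}

```text
time: 9.07
position: [0.4758, -0.2826, 0.0227]
tool_rot: [1.27, 1.169, -1.27]
ft_force: [0.1, 0.4, 0.1]
grip_width: 0.321
```

```bash
python3 - <<'E'
from h import *
p,M,s=pose(); print(p,s["grip_width"]*87, s["ft_force"])
m=np.array([.5167,-.2865]); off=np.linalg.norm(m-p[:2]); print("off",off)
c=np.array([.5008,.0206]); yaw=.05; n=np.array([1,yaw*np.pi/180]); t=c-off*n
print("target TCP",t, delta(p,M,np.array([*t,.20]),goal(yaw,1)))
E
```

```text
[ 0.47579309 -0.28259252  0.02269241] 27.92466535362968 [0.06187323 0.4384427  0.08853981]
off 0.0410931104678538
target TCP [0.45970689 0.02056414] (array([-4.77,  0.  ,  0.01]), array([-17.73,  -4.1 , -30.08]), array([-17.73,  -1.58, -30.32]))
```

Call:
{"name": "jog_arm", "arguments": {"targets": [[0,0,0,-1,0,0,1.0],[0,0,0,-3.5,0,0,1.0],[0,0,0,-5,0,-1,1.0],[0,0,0,-5,-0.5,-4,1.0],[-4.8,0,0,-3.2,-1,-5.5,1.0],[0,0,0,0,0,-5.5,1.0],[0,0,0,0,0,-5.5,1.0],[0,0,0,0,-0.4,-5.5,1.0],[0,0,0,0,0,-3,1.0],[0,0,0,0,0,0,1.0]]}}

```text
time: 10.32
position: [0.4653, 0.0185, 0.1981]
tool_rot: [1.204, 1.212, -1.204]
ft_force: [0.3, -0.6, -1.3]
grip_width: 0.263
```

```bash
python3 -c "
from h import *
snap('w7')
p,M,_=pose(); print(delta(p,M,np.array([.4597,.0206,.031]),goal(.05,1)))"
```

```text
t 10.325 [0.4653 0.0185 0.1981] yaw 0.4 f [ 0.3 -0.6 -1.3] w 22.9
(array([ 0.17,  0.06, -0.03]), array([16.69, -0.58, -0.46]), array([16.69, -0.57, -0.44]))
```

View pics/w7.png

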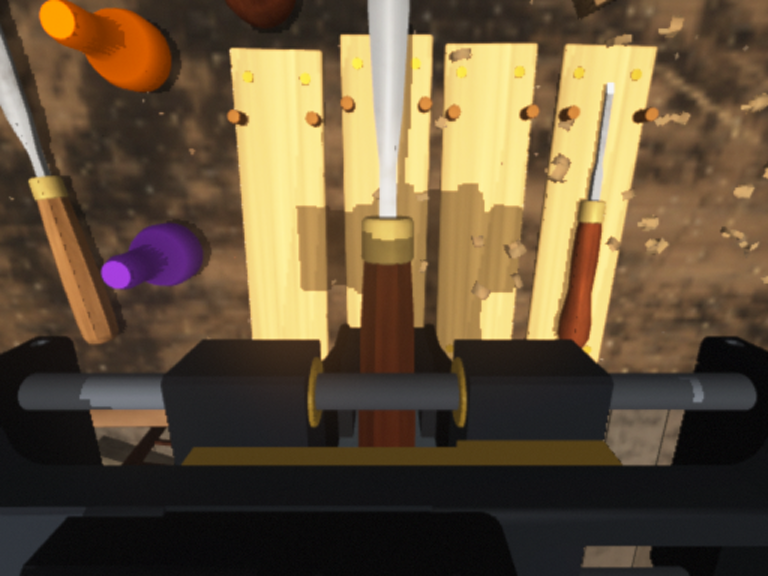

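```bash
python3 - <<'E'
from h import *
for n,zz in (("w6",0),("w7",0)):
    K,T=load(n); f=np.load(n+".npz",allow_pickle=True); d=f["d"]; p=f["s"].item()["position"]
    for v in (10,60,100,130,150,160,180,200,215):
        o=[]
        for u in (251,255,258,261,266):
            a,dd=ray(K,T,u,v); o.append((a+dd*d[v,u]-p)*1000)
        print(n,v,"x",o[2][0].round(1),"y",o[2][1].round(1),"z",np.round([q[2] for q in o],1))
E
```

```text
w6 10 x 124.9 y -9.4 z [-11.4 -13.4 -11.2 -11.9 -10.7]
w6 60 x 102.0 y -7.5 z [-10.4 -10.9 -12.7 -10.1  -8.7]
w6 100 x 81.4 y -5.8 z [ -8.4 -10.5 -10.6 -10.3 -23. ]
w6 130 x 65.3 y -4.5 z [-23.7  -9.3  -8.4  -5.6  -3. ]
w6 150 x 54.9 y -3.6 z [-3.  -1.9 -2.5 -2.9 -2.9]
w6 160 x 49.4 y -3.1 z [-2.8 -1.6 -2.3 -2.9 -1.7]
w6 180 x 37.8 y -2.2 z [-2.1 -2.3 -2.6 -2.9 -3.1]
w6 200 x 26.6 y -1.2 z [-1.4 -1.5 -0.2 -1.  -2. ]
w6 215 x 16.9 y -0.4 z [-0.7 -0.5 -1.1 -0.4 -1.1]
w7 10 x 126.2 y 1.7 z [-11.7 -12.7 -13.9 -12.2 -11.7]
w7 60 x 102.3 y 1.6 z [-11.  -11.5 -13.3 -12.5 -10.1]
w7 100 x 81.7 y 1.5 z [-189.9  -11.1  -11.8   -9.9 -189.3]
w7 130 x 65.3 y 1.4 z [-185.5  -11.2  -10.6  -10.8  144.3]
w7 150 x 54.9 y 1.3 z [-5.7 -3.7 -3.2 -3.7 -4.5]
w7 160 x 49.3 y 1.3 z [-4.9 -3.7 -2.9 -2.1 -4.1]
w7 180 x 37.4 y 1.2 z [-3.8 -4.5 -4.1 -4.2 -4.5]
w7 200 x 25.5 y 1.1 z [-2.9 -2.9 -3.3 -2.3 -4. ]
w7 215 x 16.7 y 1.1 z [-1.5 -2.8 -1.5 -2.2 -1.7]
```

Call:
{"name": "jog_arm", "arguments": {"targets": [[0,0,0,3,-0.3,-0.1,1.0],[0,0,0,5,-0.3,-0.1,1.0],[0,0,0,4.8,0,0,1.0],[0,0,0,2.5,0,0,1.0],[0,0,0,0.9,0,0,1.0],[0,0,0,0,0,0,1.0],[0,0,0,0,0,0,1.0]]}}

```text
time: 11.25
position: [0.4607, 0.0171, 0.0367]
tool_rot: [1.21, 1.207, -1.207]
ft_force: [-0.0, -1.4, -0.7]
grip_width: 0.258
```

```bash
python3 -c "
from h import *
snap('w8')
p,M,_=pose(); print(delta(p,M,np.array([.4597,.0198,.032]),goal(.05,1)))"
```

```text
t 11.25 [0.4607 0.0171 0.0367] yaw 0.04 f [-0.  -1.4 -0.7] w 22.4
(array([ 0.  ,  0.03, -0.15]), array([ 0.47, -0.1 , -0.26]), array([ 0.47, -0.1 , -0.26]))
```

View pics/w8.png

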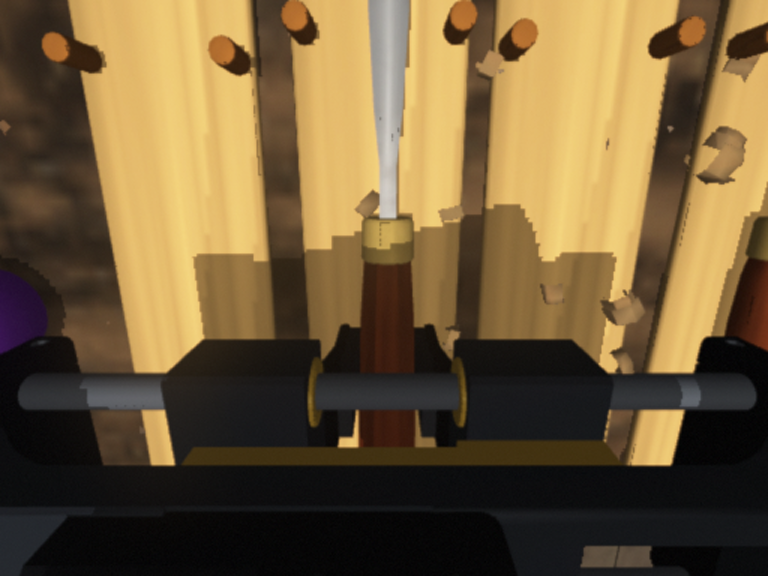

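Call:
{"name": "jog_arm", "arguments": {"squeeze": 40, "targets": [[0,0,0,0.2,-0.1,-0.26,1.0],[0,0,0,0,0,0,1.0],[0,0,0,0.2,0,0,1.0],[0,0,0,0,0,0,1.0]]}}

```text
time: 11.8
position: [0.4587, 0.0201, 0.0316]
tool_rot: [1.208, 1.209, -1.208]
ft_force: [0.1, -0.6, 0.7]
grip_width: 0.26
```

```bash
python3 -c "
from h import *
snap('w9')
p,M,_=pose(); print(delta(p,M,np.array([.4597,.0198,.031]),goal(.05,1)))"
```

```text
t 11.8 [0.4587 0.0201 0.0316] yaw 0.08 f [ 0.1 -0.6  0.7] w 22.6
(array([ 0.02,  0.  , -0.02]), array([0.06, 0.1 , 0.03]), array([0.06, 0.1 , 0.03]))
```

View pics/w9.png

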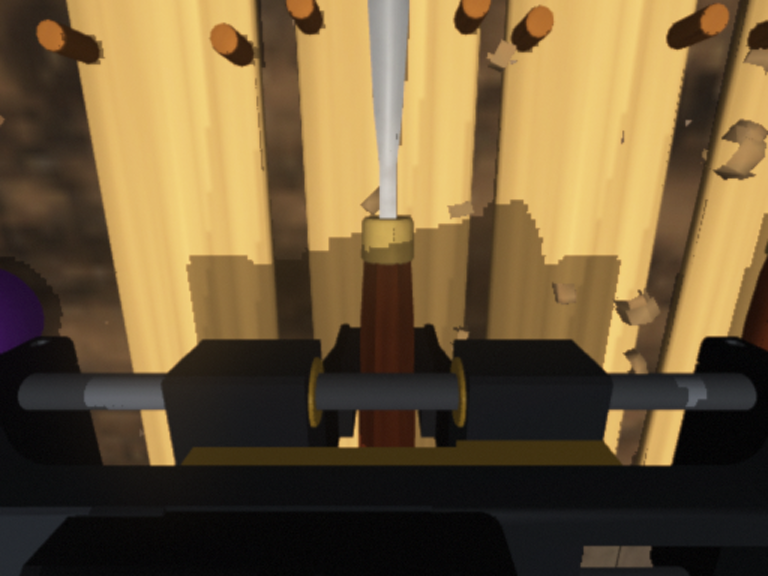

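Call:
{"name": "jog_arm", "arguments": {"targets": [[0,0,0,0.08,0.1,0.06,1.0],[0,0,0,0,0,0,1.0],[0,0,0,0,0,0,3.0],[0,0,0,0,0,0,5.0],[0,0,0,0,0,0,5.0],[0,0,0,-2,0,0,5.0],[0,0,0,-4,0,0,5.0],[0,0,0,-5,0,0,5.0],[0,0,0,-5,0,0,5.0],[0,0,0,-4,0,0,7.0]]}}

```text
time: 13.1
position: [0.4598, 0.0195, 0.2327]
tool_rot: [1.209, 1.208, -1.207]
ft_force: [0.8, 0.2, -0.3]
grip_width: 0.629
```

```bash
python3 -c "
from h import *
snap('w10')"
```

```text
t 13.1 [0.4598 0.0195 0.2327] yaw 0.07 f [ 0.8  0.2 -0.3] w 54.7
```

View pics/w10.png

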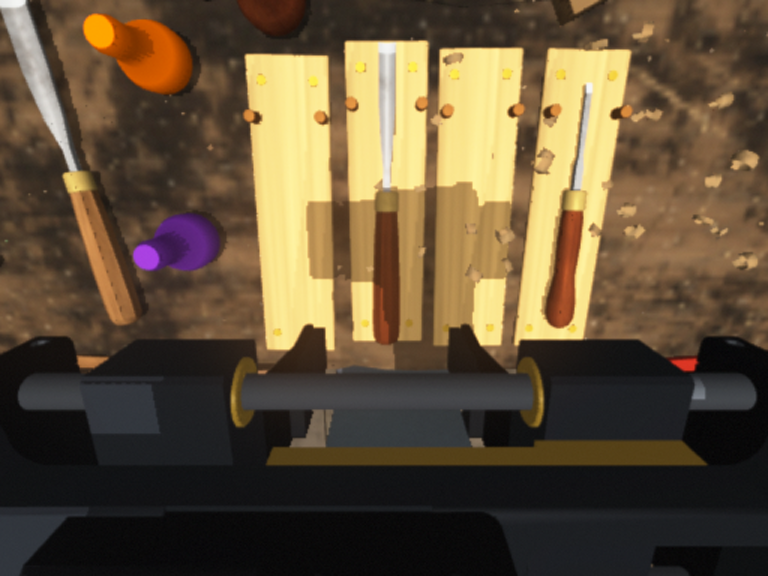

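```bash
python3 - <<'E'
from h import *
K,T=load("w10")
gouge(K,T,(387,44),(386,344),.26,z=.0205,zt=.015)
P=[W(K,T,*q,.006) for q in [(345,41),(427,41),(352,341),(421,341)]]; print(np.mean(P,0).round(4),P[0].round(4),P[1].round(4),P[2].round(4),P[3].round(4))
f=np.load("w10.npz",allow_pickle=True); d=f["d"]
for n,(x,y) in {"purple":(148,256),"orange":(100,32)}.items():
    u,v=x/1.5,y/1.5; o,dd=ray(K,T,u,v); print(n,(o+dd*d[int(v),int(u)]).round(4))
yaw,m,g=gouge(K,T,(12,2),(125,323),.28,z=.0145,zt=.01)
g2=np.array([.519,.4195,.2]); p,M,_=pose(); print(delta(p,M,g2,goal(12.2,1)))
E
```

```text
len 0.2617 L 0.26 yaw -0.19 mid [0.5001 0.0209 0.0205] grip [0.4601 0.021  0.0205]
[0.5007 0.021  0.006 ] [0.6356 0.0551 0.006 ] [ 0.6356 -0.0126  0.006 ] [0.3658 0.0559 0.006 ] [ 0.3658 -0.0143  0.006 ]
purple [0.4715 0.1987 0.0868]
orange [0.6187 0.2049 0.0867]
len 0.2764 L 0.28 yaw 8.88 mid [0.5254 0.2984 0.0145] grip [0.4859 0.2922 0.0145]
(array([-12.13,   0.13,  -0.54]), array([  3.77,   5.67, -39.98]), array([  3.77,  13.98, -37.88]))
```

Call:
{"name": "jog_arm", "arguments": {"targets": [[0,0,0,0,0.5,-3,7.0],[0,0,0,0.2,0.7,-5.3,7.0],[0,0,0,0.4,0.8,-5.6,7.0],[0,0,0,0.4,0.8,-5.6,7.0],[0,0,0,0.4,0.8,-5.6,7.0],[0,0,0,0.4,0.8,-5.6,7.0],[0,0,0,0.4,0.8,-5.6,7.0],[-4,0,0,0.4,0.5,-3.6,7.0],[-4,0,0,0,0,0,7.0],[-4,0,0,0,0,0,7.0]]}}

```text
time: 14.4
position: [0.5155, 0.4193, 0.2033]
tool_rot: [1.049, 1.304, -1.051]
ft_force: [0.9, -0.9, -0.2]
grip_width: 0.805
```

```bash
python3 -c "
from h import *
snap('w11')"
```

```text
t 14.4 [0.5155 0.4193 0.2033] yaw 12.28 f [ 0.9 -0.9 -0.2] w 70.1
```

View pics/w11.png

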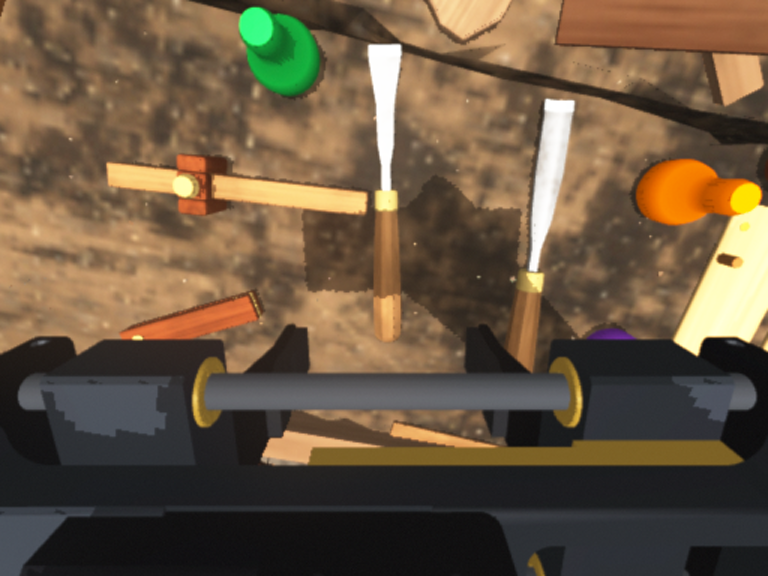

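```bash
python3 - <<'E'
from h import *
K,T=load("w11")
yaw,m,g=gouge(K,T,(384,45),(387,341),.24,z=.0135,zt=.009)
p,M,_=pose(); print(delta(p,M,np.array([g[0],g[1],.023]),goal(yaw,1)))
f=np.load("w11.npz",allow_pickle=True); d=f["d"]
for n,(x,y) in {"gauge end":(355,203),"head":(205,165),"pin":(185,186),"gend":(366,212)}.items():
    u,v=x/1.5,y/1.5; o,dd=ray(K,T,u,v); q=o+dd*d[int(v),int(u)]; print(n,q.round(4), "local",(goal(yaw,1).T@(q-g)).round(3))
E
```

```text
len 0.2414 L 0.24 yaw 12.78 mid [0.5571 0.4308 0.0135] grip [0.5181 0.422  0.0135]
(array([-0.42,  0.01,  0.08]), array([18.04,  0.33, -0.25]), array([18.04,  0.3 , -0.25]))
gauge end [0.5573 0.455  0.0333] local [-0.02   0.046 -0.024]
head [0.562  0.5671 0.0438] local [-0.03   0.075 -0.132]
pin [0.5458 0.5743 0.0567] local [-0.043  0.061 -0.142]
gend [ 5.483e-01  4.462e-01 -4.000e-04] local [ 0.014  0.035 -0.017]
```

Call:
{"name": "jog_arm", "arguments": {"squeeze": 40, "targets": [[-0.4,0,0,3,0.3,-0.25,7.0],[0,0,0,5,0,0,6.0],[0,0,0,5,0,0,6.0],[0,0,0,3.2,0,0,6.0],[0,0,0,1.4,0,0,6.0],[0,0,0,0.4,0,0,6.0],[0,0,0,0,0,0,6.0]]}}

```text
time: 15.32
position: [0.519, 0.4223, 0.0258]
tool_rot: [1.049, 1.304, -1.046]
ft_force: [-0.4, 0.1, 0.1]
grip_width: 0.692
```

```bash
python3 -c "
from h import *
p,M,s=pose(); print(p,s['grip_width']); print(delta(p,M,np.array([.5181,.422,.023]),goal(12.78,1)))"
```

```text
[0.51901607 0.42230745 0.02578213] 0.691797748095243
(array([-0.33, -0.05, -0.09]), array([ 0.28, -0.1 ,  0.01]), array([ 0.28, -0.1 ,  0.01]))
```

Call:
{"name": "jog_arm", "arguments": {"targets": [[-0.3,0,0,0.25,-0.05,0,5.0],[0,0,0,0,0,0,1.0],[0,0,0,0,0,0,1.0],[0,0,0,0,0,0,1.0],[0,0,0,0,0,0,1.0],[0,0,0,0,0,0,1.0],[0,0,0,0,0,0,1.0],[0,0,0,0,0,0,1.0]]}}

```text
time: 16.32
position: [0.518, 0.4214, 0.0221]
tool_rot: [1.043, 1.306, -1.044]
ft_force: [-0.4, -0.8, 1.9]
grip_width: 0.242
```

```bash
python3 - <<'E'
from h import *
p,M,s=pose(); print(p,s["grip_width"]*87, s["ft_force"])
m=np.array([.5571,.4308]); off=np.linalg.norm(m-p[:2]); print("off",off)
c=np.array([.4958,-.0596]); yaw=.6; n=np.array([1,yaw*np.pi/180]); t=c-off*n
print("target TCP",t, delta(p,M,np.array([*t,.20]),goal(yaw,1)))
E
```

```text
[0.51800366 0.42137092 0.02212873] 21.025487579249855 [-0.3844822  -0.82654232  1.88847151]
off 0.0402173037652936
target TCP [ 0.4555827  -0.06002115] (array([12.17,  0.02, -0.  ]), array([-17.77, -16.73,  45.58]), array([-17.79,  -6.75,  48.07]))
```

Call:
{"name": "jog_arm", "arguments": {"targets": [[0,0,0,-1,0,0,1.0],[0,0,0,-3.5,0,0,1.0],[0,0,0,-5,0,0,1.0],[0,0,0,-5,-1,2.5,1.0],[0,0,0,-3.3,-2,5.2,1.0],[0,0,0,0,-2,5.5,1.0],[0,0,0,0,-2,5.5,1.0],[0,0,0,0,-2,5.5,1.0],[0,0,0,0,-2,5.5,1.0],[0,0,0,0,-2,5.5,1.0]]}}

```text
time: 17.58
position: [0.4687, 0.05, 0.1994]
tool_rot: [1.043, 1.305, -1.042]
ft_force: [1.9, 0.4, -1.1]
grip_width: 0.245
```

Call:
{"name": "jog_arm", "arguments": {"targets": [[0,0,0,0,-2,5.5,1.0],[4,0,0,0,-1.5,4,1.0],[4,0,0,0,0,0,1.0],[4,0,0,0,0,0,1.0],[0,0,0,0,0,0,1.0]]}}

```text
time: 18.2
position: [0.4561, -0.0485, 0.1992]
tool_rot: [1.198, 1.216, -1.198]
ft_force: [-0.0, 0.1, -1.1]
grip_width: 0.247
```

```bash
python3 -c "
from h import *
snap('w12')
p,M,_=pose(); print(delta(p,M,np.array([.4556,-.0607,.036]),goal(.6,1)))"
```

```text
t 18.2 [ 0.4561 -0.0485  0.1992] yaw 0.86 f [-0.   0.1 -1.1] w 21.5
(array([ 0.3 ,  0.02, -0.02]), array([16.31, -0.07,  1.21]), array([16.31, -0.06,  1.22]))
```

View pics/w12.png

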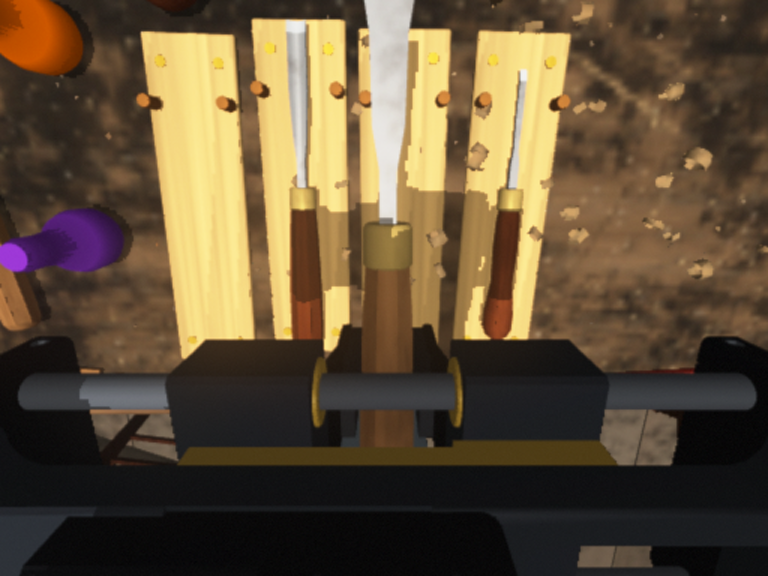

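Call:
{"name": "jog_arm", "arguments": {"targets": [[0.3,0,0,2,0,1.2,1.0],[0,0,0,5,0,0,1.0],[0,0,0,5,0,0,1.0],[0,0,0,3,0,0,1.0],[0,0,0,1.3,0,0,1.0],[0,0,0,0.2,0,0,1.0],[0,0,0,0,0,0,1.0]]}}

```text
time: 19.12
position: [0.4574, -0.061, 0.0351]
tool_rot: [1.203, 1.211, -1.202]
ft_force: [0.3, -0.2, -2.2]
grip_width: 0.241
```

```bash
python3 -c "
from h import *
snap('w13')
p,M,_=pose(); print(delta(p,M,np.array([.4556,-.0607,.0285]),goal(.6,1)))"
```

```text
t 19.125 [ 0.4574 -0.061   0.0351] yaw 0.5 f [ 0.3 -0.2 -2.2] w 20.9
(array([-0.11,  0.05, -0.14]), array([ 0.67, -0.19, -0.05]), array([ 0.68, -0.19, -0.05]))
```

View pics/w13.png

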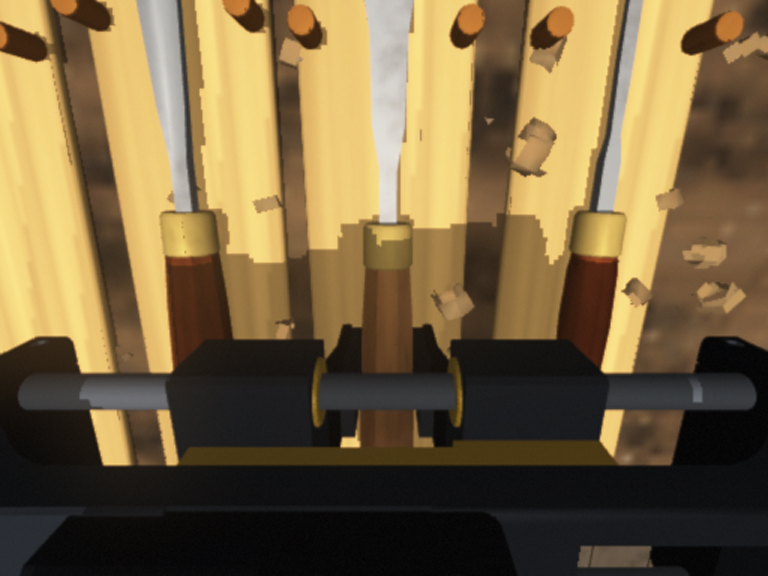

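Call:
{"name": "jog_arm", "arguments": {"targets": [[-0.1,0,0,0.35,-0.18,0,1.0],[0,0,0,0.25,0,0,1.0],[0,0,0,0,0,0,1.0]]}}

```text
time: 19.55
position: [0.4545, -0.0612, 0.0281]
tool_rot: [1.202, 1.213, -1.202]
ft_force: [-0.5, -1.2, 0.3]
grip_width: 0.244
```

```bash
python3 -c "
from h import *
p,M,_=pose(); print(p,_['ft_force'],delta(p,M,np.array([.4556,-.0607,.0285]),goal(.6,1)))"
```

```text
[ 0.45452218 -0.06117256  0.02812339] [-0.45791351 -1.19713306  0.29669507] (array([-0.03,  0.03, -0.01]), array([-0.04,  0.11, -0.05]), array([-0.04,  0.11, -0.05]))
```

Call:
{"name": "jog_arm", "arguments": {"targets": [[0,0,0,0,0.08,-0.03,1.0],[0,0,0,0,0,0,1.0],[0,0,0,0,0,0,3.0],[0,0,0,0,0,0,5.0],[0,0,0,0,0,0,5.0],[0,0,0,-2,0,0,5.0],[0,0,0,-4,0,0,5.0],[0,0,0,-5,0,0,5.0],[0,0,0,-5,0,0,5.0],[0,0,0,-4,0,0,7.0]]}}

```text
time: 20.8
position: [0.4557, -0.0605, 0.2302]
tool_rot: [1.202, 1.212, -1.201]
ft_force: [0.3, -0.6, 0.5]
grip_width: 0.625
```

```bash
python3 -c "
from h import *
snap('w14')"
```

```text
t 20.8 [ 0.4557 -0.0605  0.2302] yaw 0.59 f [ 0.3 -0.6  0.5] w 54.4
```

View pics/w14.png

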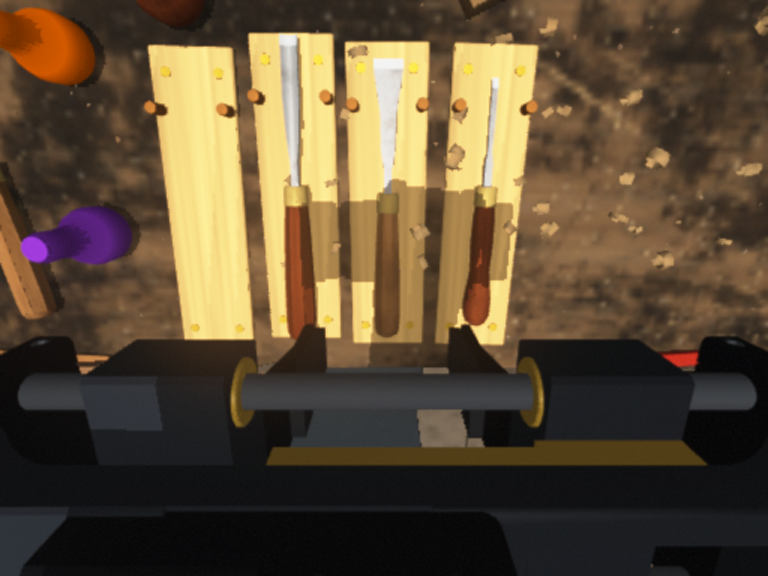

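```bash
python3 - <<'E'
from h import *
K,T=load("w14")
gouge(K,T,(388,59),(387,338),.24,z=.0195,zt=.015)
P=[W(K,T,*q,.006) for q in [(345,42),(429,42),(352,342),(420,342)]]; print(np.mean(P,0).round(4))
p,M,_=pose(); print(delta(p,M,np.array([.49,.32,.20]),goal(8.8,1)))
E
```

```text
len 0.2433 L 0.24 yaw 0.36 mid [ 0.4939 -0.0598  0.0195] grip [ 0.4539 -0.06    0.0195]
[ 0.496  -0.0589  0.006 ]
(array([-8.2 ,  0.23, -0.52]), array([  3.42,   3.53, -38.05]), array([  3.51,   8.95, -37.15]))
```

Call:
{"name": "jog_arm", "arguments": {"targets": [[0,0,0,0.2,0.3,-3,8.7],[0,0,0,0.4,0.5,-5.3,8.7],[0,0,0,0.5,0.5,-5.6,8.7],[0,0,0,0.5,0.5,-5.6,8.7],[0,0,0,0.5,0.5,-5.6,8.7],[0,0,0,0.5,0.5,-5.6,8.7],[0,0,0,0.5,0.5,-5,8.7],[-4.1,0,0,0.3,0.2,-2.3,8.7],[-4.1,0,0,0,0,0,8.7],[0,0,0,0,0,0,8.7]]}}

```text
time: 22.1
position: [0.4862, 0.3201, 0.1934]
tool_rot: [1.095, 1.279, -1.096]
ft_force: [-0.1, -1.2, 0.1]
grip_width: 1.002
```

```bash
python3 -c "
from h import *
snap('w15')"
```

```text
t 22.1 [0.4862 0.3201 0.1934] yaw 8.78 f [-0.1 -1.2  0.1] w 87.2
```

View pics/w15.png

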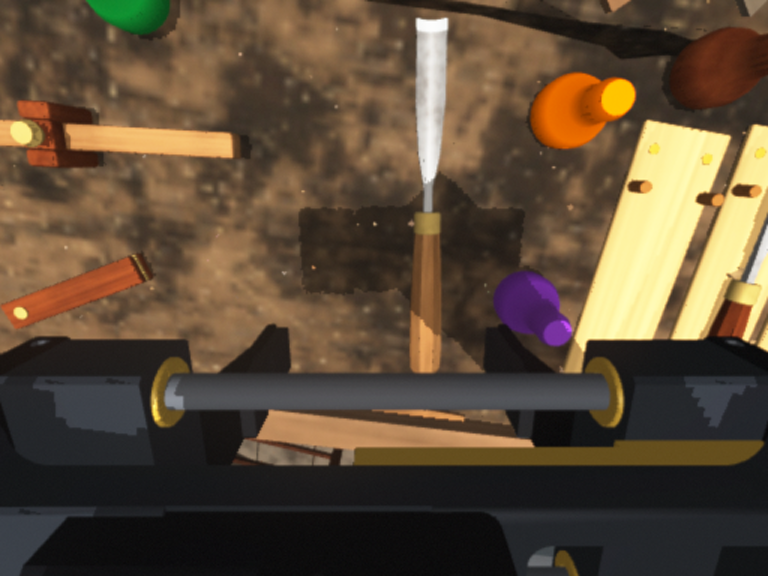

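```bash
python3 - <<'E'
from h import *
K,T=load("w15")
yaw,m,g=gouge(K,T,(432,18),(425,373),.28,off=.03,z=.0145,zt=.009)
p,M,_=pose(); G=goal(yaw,1)
f=np.load("w15.npz",allow_pickle=True); d=f["d"]
for (x,y) in ((557,330),(528,305)):
    u,v=x/1.5,y/1.5; o,dd=ray(K,T,u,v); q=o+dd*d[int(v),int(u)]; print("purple",q.round(4),"local",(G.T@(q-g)).round(3))
t=g-.022*G[:,2]; t[2]=.040
print(t,delta(p,M,t,G))
E
```

```text
len 0.2827 L 0.28 yaw 9.16 mid [0.5278 0.2939 0.0145] grip [0.4982 0.2891 0.0145]
purple [0.4725 0.2015 0.0861] local [-0.072 -0.039  0.082]
purple [0.4774 0.2115 0.053 ] local [-0.039 -0.033  0.073]
[0.49470765 0.31084971 0.04      ] (array([-0.47, -0.  ,  0.03]), array([15.35,  0.7 ,  0.99]), array([15.35,  0.68,  0.99]))
```

Call:
{"name": "jog_arm", "arguments": {"targets": [[0,0,0,3,0.6,0.8,8.7],[0,0,0,5,0,0,8.7],[0,0,0,4.5,0,0,8.7],[0,0,0,2.2,0,0,8.7],[0,0,0,0.5,0,0,8.7],[0,0,0,0,0,0,8.7]]}}

```text
time: 22.9
position: [0.4944, 0.3133, 0.0432]
tool_rot: [1.097, 1.277, -1.094]
ft_force: [0.3, 0.4, 0.4]
grip_width: 0.998
```

```bash
python3 -c "
from h import *
snap('w16')"
```

```text
t 22.9 [0.4944 0.3133 0.0432] yaw 8.75 f [0.3 0.4 0.4] w 86.9
```

View pics/w16.png

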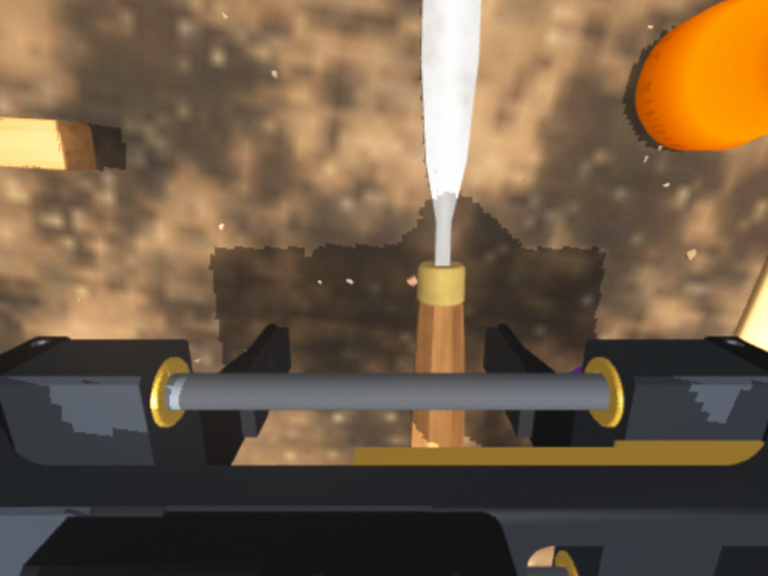

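Call:
{"name": "jog_arm", "arguments": {"targets": [[0,0,0,0,0,-0.4,8.7],[0,0,0,0,0,-0.2,8.7],[0,0,0,0.8,0,0,8.7],[0,0,0,0.9,0,0,8.7],[0,0,0,0,0,-0.5,8.7],[0,0,0,0,0,-0.6,8.7],[0,0,0,0,0,-0.6,8.7],[0,0,0,0,0,-0.6,8.7],[0,0,0,0,0,-0.6,8.7],[0,0,0,0,0,0.6,8.7]]}}

```text
time: 24.2
position: [0.4883, 0.3428, 0.0251]
tool_rot: [1.095, 1.28, -1.094]
ft_force: [0.5, 0.5, 0.1]
grip_width: 0.995
```

```bash
python3 -c "
from h import *
snap('w17')"
```

```text
t 24.2 [0.4883 0.3428 0.0251] yaw 8.9 f [0.5 0.5 0.1] w 86.6
```

View pics/w17.png

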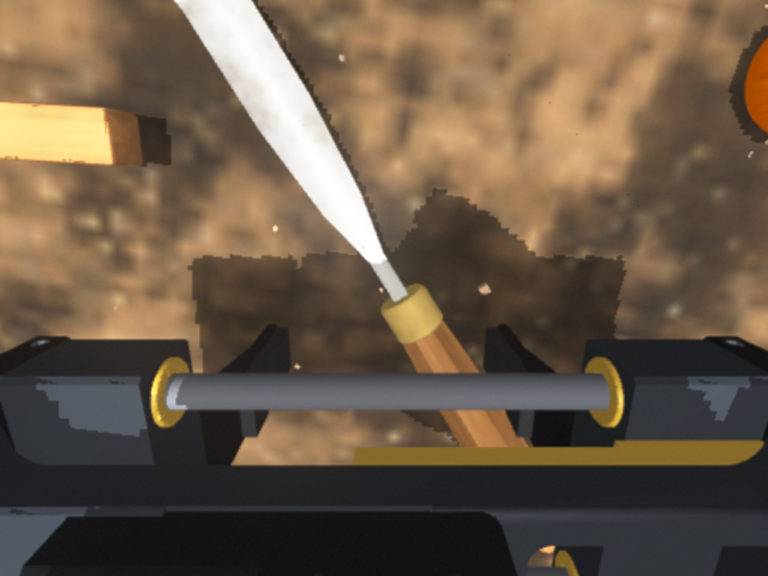

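Call:
{"name": "jog_arm", "arguments": {"targets": [[0,0,0,-1.5,0,0,8.7],[0,0,0,-4,0,0,8.7],[0,0,0,-5,0,0,8.7],[0,0,0,-5,-0.3,0,8.7],[0,0,0,-3,0,0,8.7],[0,0,0,0,0,0,8.7]]}}

```text
time: 25.0
position: [0.4873, 0.3422, 0.2137]
tool_rot: [1.1, 1.275, -1.09]
ft_force: [-0.6, 0.2, -0.9]
grip_width: 0.998
```

```bash
python3 -c "
from h import *
snap('w18')"
```

```text
t 25.0 [0.4873 0.3422 0.2137] yaw 8.77 f [-0.6  0.2 -0.9] w 86.8
```

View pics/w18.png

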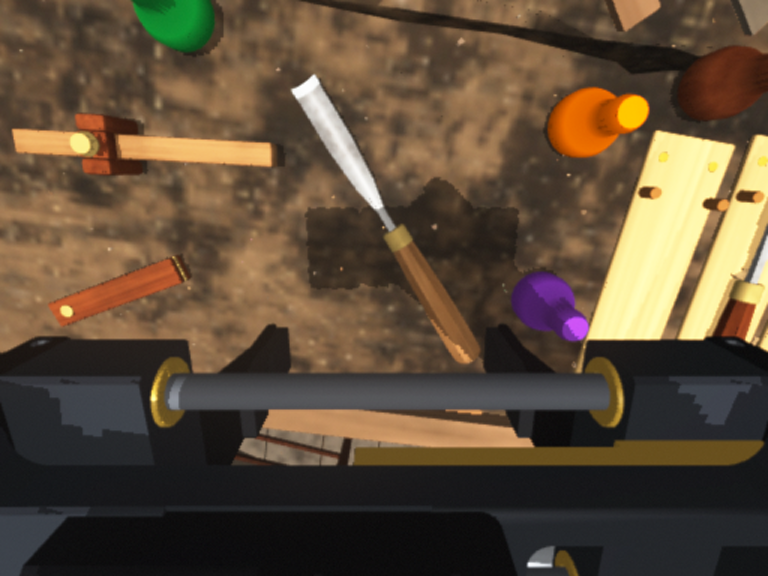

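```bash
python3 - <<'E'
from h import *
K,T=load("w18")
p,M,_=pose()
q=np.array([.472,.200,.086])
for off in (.03,.04,.05,.06,.07):
    yaw,m,g=gouge(K,T,(305,82),(467,361),.28,off=off,z=.0145,zt=.009); G=goal(yaw,1)
    print(off,"knob local",(G.T@(q-g)).round(3))
f=np.load("w18.npz",allow_pickle=True); d=f["d"]
for (x,y) in ((575,326),(86,143),(95,125),(265,155)):
    u,v=x/1.5,y/1.5; o,dd=ray(K,T,u,v); qq=o+dd*d[int(v),int(u)]; print(qq.round(4),"local",(G.T@(qq-g)).round(3))
E
```

```text
len 0.2814 L 0.28 yaw 39.02 mid [0.5082 0.3416 0.0145] grip [0.4849 0.3227 0.0145]
0.03 knob local [-0.072 -0.087  0.087]
len 0.2814 L 0.28 yaw 39.02 mid [0.5082 0.3416 0.0145] grip [0.4772 0.3164 0.0145]
0.04 knob local [-0.072 -0.077  0.087]
len 0.2814 L 0.28 yaw 39.02 mid [0.5082 0.3416 0.0145] grip [0.4694 0.3101 0.0145]
0.05 knob local [-0.072 -0.067  0.087]
len 0.2814 L 0.28 yaw 39.02 mid [0.5082 0.3416 0.0145] grip [0.4616 0.3038 0.0145]
0.06 knob local [-0.072 -0.057  0.087]
len 0.2814 L 0.28 yaw 39.02 mid [0.5082 0.3416 0.0145] grip [0.4538 0.2975 0.0145]
0.07 knob local [-0.072 -0.047  0.087]
[0.472  0.2005 0.0846] local [-0.07  -0.047  0.087]
[0.5463 0.571  0.0576] local [-0.043  0.244 -0.154]
[0.5595 0.5719 0.0463] local [-0.032  0.255 -0.147]
[0.5572 0.4513 0.0313] local [-0.017  0.177 -0.054]
```

```bash
python3 - <<'E'
from h import *
K,T=load("w18"); p,M,_=pose()
yaw,m,g=gouge(K,T,(305,82),(467,361),.28,off=.045,z=.0145,zt=.009)
G0=goal(yaw,1); G=goal(yaw,1,20)
t=g-.008*G0[:,2]; t[2]=.15
print(t.round(4), delta(p,M,t,G0), delta(t,G0,t,G)); print("down 10cm in tilted axes",G.T@[0,0,-10])
E
```

```text
len 0.2814 L 0.28 yaw 39.02 mid [0.5082 0.3416 0.0145] grip [0.4733 0.3133 0.0145]
[0.4682 0.3195 0.15  ] (array([-3.026e+01,  1.000e-02, -1.600e-01]), array([ 6.15, -2.16,  1.87]), array([ 6.15, -2.8 ,  0.53])) (array([ 0.,  0., 20.]), array([0., 0., 0.]), array([0., 0., 0.]))
down 10cm in tilted axes [ 9.39692621 -3.42020143  0.        ]
```

Call:
{"name": "jog_arm", "arguments": {"targets": [[0,0,0,1,-2.1,1.9,8.0],[-10,0,0,1,0,0,7.5],[-10,0,0,1,0,0,7.5],[-10,0,0,1,0,0,7.5],[-0.2,0,10,1,0,0,7.5],[0,0,10,1,0,0,7.5],[0,0,0,0,0,0,7.5]]}}

```text
time: 25.92
position: [0.4665, 0.3121, 0.1447]
tool_rot: [0.915, 1.289, -0.441]
ft_force: [-0.0, -0.4, -0.1]
grip_width: 0.861
```

```bash
python3 - <<'E'
from h import *
snap("w19")
p,M,s=pose(); print(s["joint_positions"].round(2)); G=goal(39.0,1,20); t=np.array([.4682,.3195,.06]); print(M.round(3)); print(delta(p,M,t,G))
E
```

```text
t 25.925 [0.4665 0.3121 0.1447] yaw 38.7 f [-0.  -0.4 -0.1] w 74.9
[ 0.64  0.06 -1.28  2.04  0.07  0.75 -1.57]
[[ 0.264  0.734  0.626]
 [ 0.207  0.59  -0.78 ]
 [-0.942  0.336  0.004]]
(array([-0.19,  0.31,  0.38]), array([ 8.38, -2.83, -0.36]), array([ 8.37, -2.88, -0.33]))
```

View pics/w19.png

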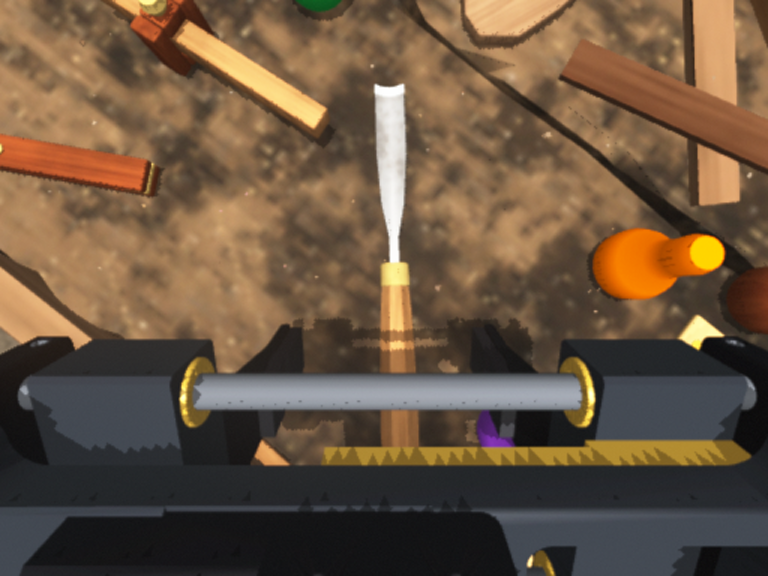

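Call:
{"name": "jog_arm", "arguments": {"targets": [[0,0,0,1.5,-0.5,-0.36,7.5],[0,0,0,3,-1,0,7.5],[0,0,0,2.7,-0.9,0,7.5],[0,0,0,1.2,-0.4,0,7.5],[0,0,0,0,0,0,7.5]]}}

```text
time: 26.6
position: [0.4696, 0.3276, 0.0613]
tool_rot: [0.921, 1.297, -0.423]
ft_force: [-0.3, -0.0, -0.3]
grip_width: 0.861
```

```bash
python3 - <<'E'
from h import *
snap("w20")
p,M,s=pose(); print(s["joint_positions"].round(2)); G=goal(39.0,1,20); t=np.array([.4682,.3195,.0245]); print(M.round(3)); print(delta(p,M,t,G))
E
```

```text
t 26.6 [0.4696 0.3276 0.0613] yaw 39.06 f [-0.3 -0.  -0.3] w 74.9
[ 0.38  0.28 -1.1   2.11  0.43  0.59 -1.87]
[[ 0.263  0.73   0.631]
 [ 0.218  0.592 -0.776]
 [-0.94   0.342 -0.003]]
(array([ 0.05, -0.21,  0.02]), array([ 3.32, -1.89,  0.53]), array([ 3.32, -1.89,  0.52]))
```

View pics/w20.png

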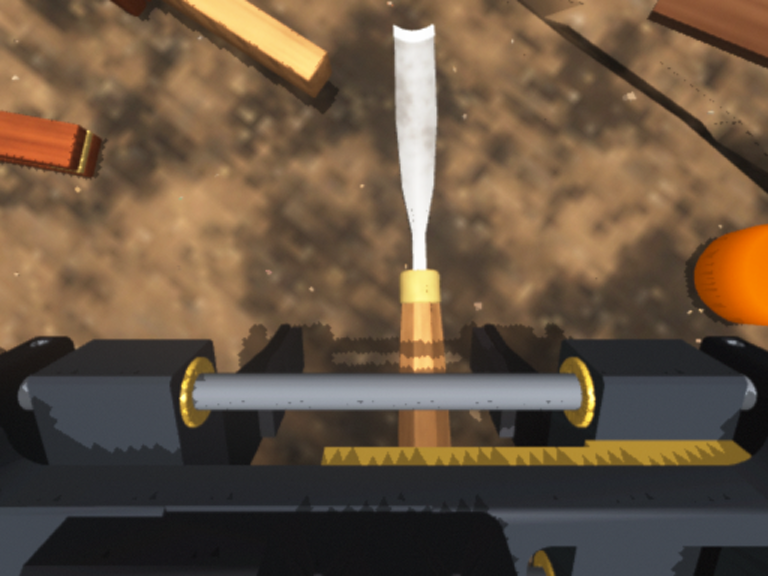

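Call:
{"name": "jog_arm", "arguments": {"targets": [[0,0,0,0.4,-0.6,0.5,7.5],[0,0,0,1.4,-0.6,0,7.5],[0,0,0,1.1,-0.5,0,7.5],[0,0,0,0.4,-0.2,0,7.5],[0,0,0,0,0,0,7.5]]}}

```text
time: 27.28
position: [0.4678, 0.3162, 0.0244]
tool_rot: [0.922, 1.291, -0.425]
ft_force: [-0.9, -0.9, -0.1]
grip_width: 0.863
```

```bash
python3 - <<'E'
from h import *
p,M,s=pose(); print(s["joint_positions"].round(2)); G=goal(39.0,1,20); t=np.array([.4682,.3195,.0245]); print(delta(p,M,t,G))
E
```

```text
[ 0.31  0.32 -1.01  2.15  0.53  0.52 -1.95]
(array([-0.03,  0.05, -0.01]), array([ 0.07,  0.23, -0.23]), array([ 0.07,  0.23, -0.23]))
```

Call:
{"name": "jog_arm", "arguments": {"squeeze": 45, "targets": [[0,0,0,0,0.1,0,5.0],[0,0,0,0,0,0,1.0],[0,0,0,0,0,0,1.0],[0,0,0,0,0,0,1.0],[0,0,0,0,0,0,1.0],[0,0,0,0,0,0,1.0],[0,0,0,0,0,0,1.0],[0,0,0,0,0,0,1.0],[0,0,0,0,0,0,1.0]]}}

```text
time: 28.4
position: [0.4683, 0.3168, 0.0245]
tool_rot: [0.921, 1.291, -0.424]
ft_force: [1.8, -0.5, 0.5]
grip_width: 0.263
```

```bash
python3 - <<'E'
from h import *
snap("w21")
p,M,s=pose(); print(M.round(3),s["joint_positions"].round(2))
E
```

```text
t 28.4 [0.4683 0.3168 0.0245] yaw 38.98 f [ 1.8 -0.5  0.5] w 22.9
[[ 0.266  0.73   0.629]
 [ 0.215  0.591 -0.777]
 [-0.94   0.342  0.   ]] [ 0.31  0.32 -1.01  2.15  0.53  0.52 -1.95]
```

View pics/w21.png

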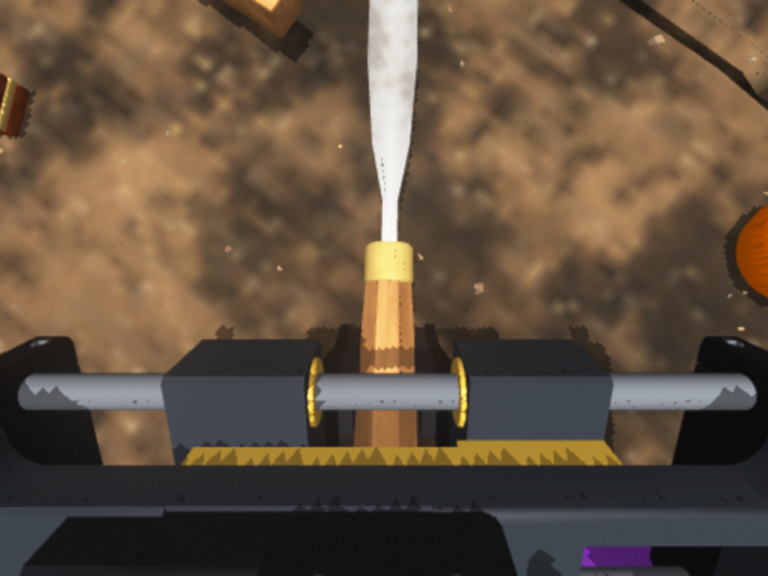

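```bash
python3 - <<'E'
from h import *
K,T=load("w18")
a=[W(K,T,*q,z) for q,z in (((398,238),.018),)]
yaw,m,g=gouge(K,T,(305,82),(467,361),.28,off=.045,z=.0145,zt=.009); n=goal(yaw,1)[:,1]
print("ferrule mid offset w18", [(q-m)@n for q in a])
K2,T2=load("w21"); p,M,s=pose(); n2=np.array([np.cos(np.radians(39)),np.sin(np.radians(39)),0])
q=W(K2,T2,389,258,.021); print("ferrule rel TCP w21",(q-p)@n2, "mid rel TCP",(m-p)@n2)
f=np.load("w18.npz",allow_pickle=True); d=f["d"]
u,v=int(398/1.5),int(238/1.5); o,dd=ray(K,T,u,v); q=o+dd*d[v,u]; print(q,(q-m)@n)
f=np.load("w21.npz",allow_pickle=True); d=f["d"]
u,v=int(389/1.5),int(258/1.5); o,dd=ray(K2,T2,u,v); q=o+dd*d[v,u]; print(q,(q-p)@n2)
c=np.array([.4907,.105]); yw=-.9
for off in (.0466,):
    t=c-off*np.array([np.cos(np.radians(yw)),np.sin(np.radians(yw))]); print("target TCP",t)
    up=p+[0,0,.165]; print(delta(up,M,np.array([*t,.19]),goal(yw,1,20)))
E
```

```text
len 0.2814 L 0.28 yaw 39.0 mid [0.5095 0.3423 0.0145] grip [0.4745 0.3139 0.0145]
ferrule mid offset w18 [np.float64(-0.004388528780904244)]
ferrule rel TCP w21 0.044282314808281015 mid rel TCP 0.048030153470741105
[0.50884709 0.33833371 0.02293641] -0.0029450531479707784
[0.50196071 0.34520419 0.02193995] 0.04405733702706542
target TCP [0.44410575 0.10573196]
(array([ 3.747e+01, -1.361e+01, -2.000e-02]), array([ -5.23, -14.22,  14.89]), array([-0.76, -1.94, 21.14]))
```

Call:
{"name": "jog_arm", "arguments": {"targets": [[0,0,0,-1,0.36,0,1.0],[0,0,0,-3,1.1,0,1.0],[0,0,0,-4,1.45,0,1.0],[0,0,0,-4.5,1.65,0,1.0],[0,0,0,-3,1.1,0,1.0],[0,0,0,0,0,0,1.0]]}}

```text
time: 29.2
position: [0.4697, 0.3177, 0.1916]
tool_rot: [0.92, 1.284, -0.424]
ft_force: [0.6, -0.9, -2.5]
grip_width: 0.26
```

```bash
python3 - <<'E'
from h import *
snap("w22")
p,M,s=pose(); print(s["joint_positions"].round(2)); print(delta(p,M,np.array([.4432,.105,.19]),goal(-.9,1,20)))
E
```

```text
t 29.2 [0.4697 0.3177 0.1916] yaw 39.07 f [ 0.6 -0.9 -2.5] w 22.6
[ 0.81 -0.12 -1.35  1.99 -0.2   0.83 -1.34]
(array([ 37.51, -13.37,  -0.09]), array([ -5.19, -14.35,  14.86]), array([-0.79, -2.06, 21.18]))
```

View pics/w22.png

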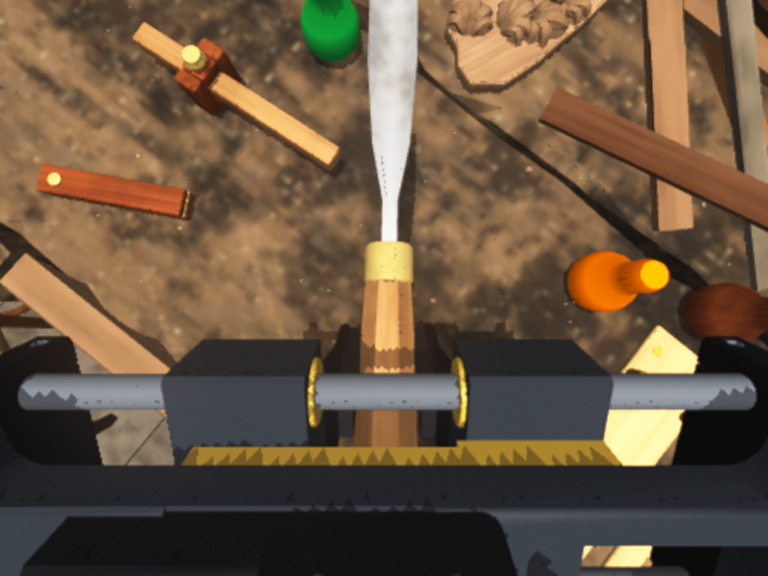

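Call:
{"name": "jog_arm", "arguments": {"targets": [[0,0,0,2,-0.7,0,1.0],[0,0,0,2.7,-1,0,1.0],[0,0,0,-0.8,-2.4,2.5,1.0],[0,0,0,-1.3,-3.5,3.6,1.0],[0,0,0,-1.3,-3.5,3.6,1.0],[0,0,0,0,0,0,1.0]]}}

```text
time: 30.0
position: [0.4502, 0.1875, 0.1347]
tool_rot: [0.919, 1.299, -0.444]
ft_force: [-0.2, 0.0, -1.4]
grip_width: 0.265
```

```bash
python3 - <<'E'
from h import *
p,M,s=pose(); print(p,s["ft_force"],s["joint_positions"].round(2)); print(delta(p,M,np.array([.4432,.105,.14]),goal(-.9,1,20)))
E
```

```text
[0.45017137 0.18745621 0.1347018 ] [-0.23343545  0.03055319 -1.42017929] [ 0.77 -0.24 -1.02  2.2  -0.46  0.81 -0.9 ]
(array([ 37.08, -13.3 ,   1.  ]), array([-2.37, -5.19,  6.02]), array([-0.69, -0.35,  8.26]))
```

Call:
{"name": "jog_arm", "arguments": {"targets": [[9.2,-3.3,0.2,0,0,0,1.0],[9.2,-3.3,0.2,0,0,0,1.0],[9.2,-3.3,0.2,0,0,0,1.0],[9.2,-3.3,0.2,0,0,0,1.0],[0,0,0,0,0,0,1.0]]}}

```text
time: 30.62
position: [0.4499, 0.1952, 0.1359]
tool_rot: [1.343, 0.959, -0.938]
ft_force: [-0.6, 0.2, -1.3]
grip_width: 0.259
```

```bash
python3 - <<'E'
from h import *
p,M,s=pose(); print(p,s["ft_force"],s["joint_positions"].round(2)); print(delta(p,M,np.array([.4432,.105,.12]),goal(-.9,1,20)))
E
```

```text
[0.44994146 0.19519958 0.13588975] [-0.6234909   0.22355607 -1.27523496] [ 0.7  -0.28 -1.15  2.19 -0.15  0.76 -1.93]
(array([ 1.74, -0.6 ,  0.11]), array([ 1.22, -1.32,  9.01]), array([ 1.31, -1.04,  9.03]))
```

Call:
{"name": "jog_arm", "arguments": {"targets": [[1.7,-0.6,0,0,0,2.5,1.0],[0,0,0,0,-0.3,3.5,1.0],[0,0,0,0,-0.3,3,1.0],[0,0,0,1.4,-0.5,0,1.0],[0,0,0,1.4,-0.5,0,1.0],[0,0,0,0,0,0,1.0]]}}

```text
time: 31.38
position: [0.443, 0.1029, 0.1033]
tool_rot: [1.363, 0.94, -0.966]
ft_force: [0.2, -0.0, -1.8]
grip_width: 0.263
```

```bash
python3 - <<'E'
from h import *
snap("w23")
p,M,s=pose(); print(s["joint_positions"].round(2)); print(delta(p,M,np.array([.4432,.105,.05]),goal(-.9,1,20)))
E
```

```text
t 31.375 [0.443  0.1029 0.1033] yaw -1.06 f [ 0.2 -0.  -1.8] w 22.9
[ 0.48 -0.24 -0.78  2.31 -0.09  0.67 -1.85]
(array([-0.19,  0.09,  0.11]), array([ 5.09, -1.92, -0.18]), array([ 5.09, -1.93, -0.18]))
```

View pics/w23.png

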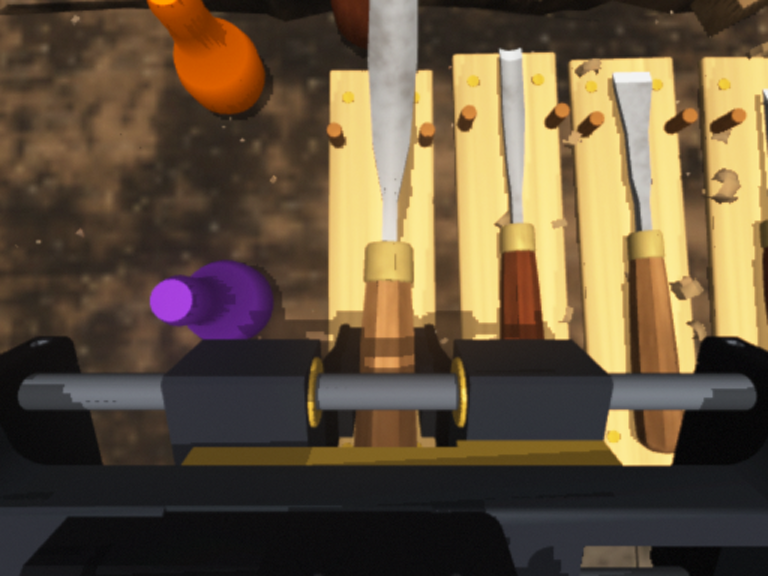

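Call:
{"name": "jog_arm", "arguments": {"targets": [[-0.1,0,0.1,1.5,-0.6,-0.15,1.0],[0,0,0,2,-0.75,0,1.0],[0,0,0,1.5,-0.55,0,1.0],[0,0,0,0,0,0,1.0]]}}

```text
time: 31.92
position: [0.4436, 0.1045, 0.0515]
tool_rot: [1.365, 0.936, -0.963]
ft_force: [-0.7, 0.9, -2.1]
grip_width: 0.263
```

```bash
python3 - <<'E'
from h import *
snap("w24")
p,M,s=pose(); print(s["joint_positions"].round(2)); print(delta(p,M,np.array([.4432,.105,.036]),goal(-.9,1,20)))
E
```

```text
t 31.925 [0.4436 0.1045 0.0515] yaw -1.07 f [-0.7  0.9 -2.1] w 22.9
[ 0.55 -0.12 -0.89  2.36  0.07  0.53 -2.01]
(array([-0.19,  0.11, -0.15]), array([ 1.5 , -0.68, -0.03]), array([ 1.5 , -0.67, -0.03]))
```

View pics/w24.png

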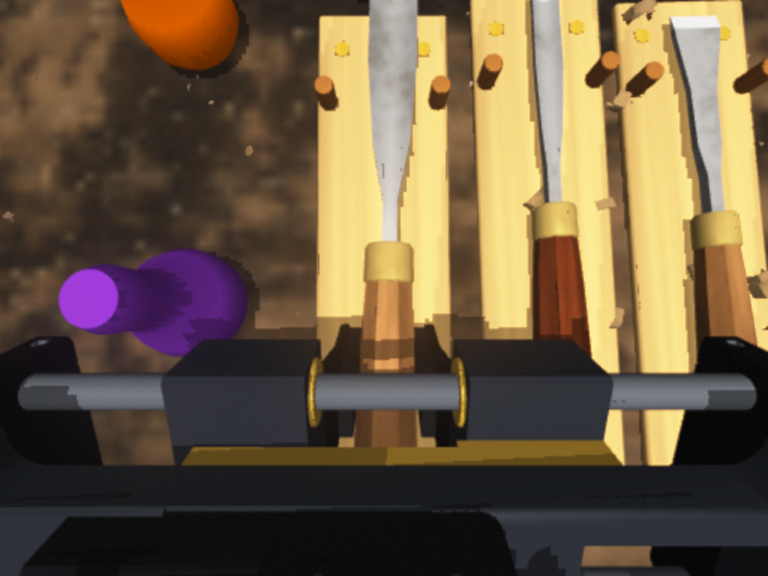

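```bash
python3 - <<'E'
from h import *
f=cv2.imread("pics/w24.png"); cv2.imwrite("pics/c24.png",cv2.resize(f[0:345,290:480],None,fx=1.7*2.4,fy=1.7,interpolation=cv2.INTER_CUBIC))
K,T=load("w14"); P=[W(K,T,*q,.006) for q in [(149,46),(233,48),(185,341),(251,340)]]; print(np.mean(P,0).round(4),[q.round(4) for q in P])
K,T=load("w10"); P=[W(K,T,*q,.006) for q in [(246,55),(328,56),(266,349),(333,349)]]; print(np.mean(P,0).round(4),[q.round(4) for q in P])
K,T=load("w24")
for q in [(320,16),(446,16),(317,200),(450,200),(317,315),(452,315)]: print(q,W(K,T,*q,.006).round(4))
E
```

```text
[0.4938 0.1066 0.006 ] [array([0.6258, 0.1378, 0.006 ]), array([0.625 , 0.0688, 0.006 ]), array([0.3614, 0.1433, 0.006 ]), array([0.3631, 0.0765, 0.006 ])]
[0.4913 0.1067 0.006 ] [array([0.6257, 0.1379, 0.006 ]), array([0.625 , 0.0695, 0.006 ]), array([0.3572, 0.144 , 0.006 ]), array([0.3572, 0.0754, 0.006 ])]
(320, 16) [0.6262 0.1385 0.006 ]
(446, 16) [0.6248 0.0696 0.006 ]
(317, 200) [0.524 0.141 0.006]
(450, 200) [0.5226 0.0704 0.006 ]
(317, 315) [0.4631 0.1415 0.006 ]
(452, 315) [0.4617 0.0712 0.006 ]
```

View pics/c24.png

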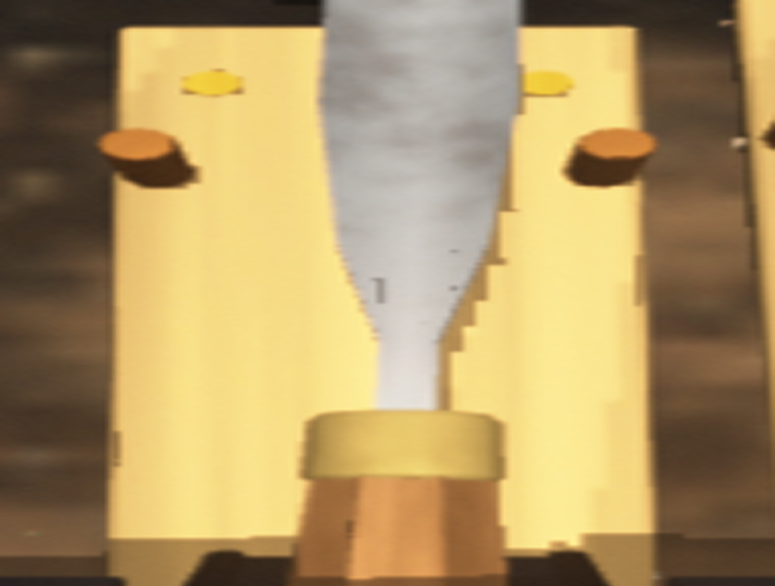

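```bash
python3 - <<'E'
from h import *
K,T=load("w24"); p,M,s=pose()
for q,z in [((393,3),.04),((392,100),.041),((389,220),.041),((388.8,260),.05),((388.5,330),.05)]: print(q,W(K,T,*q,z).round(4))
f=np.load("w24.npz",allow_pickle=True); d=f["d"]
for x,y in [(393,5),(392,60),(391,120),(390,200),(389,260),(389,300),(389,330)]:
    u,v=int(x/1.5),int(y/1.5); o,dd=ray(K,T,u,v); print((o+dd*d[v,u]).round(4))
E
```

```text
(393, 3) [0.6055 0.0995 0.04  ]
(392, 100) [0.559 0.101 0.041]
(389, 220) [0.5046 0.1034 0.041 ]
(388.8, 260) [0.4858 0.1039 0.05  ]
(388.5, 330) [0.4569 0.1046 0.05  ]
[0.6061 0.0994 0.0382]
[0.58   0.1006 0.0373]
[0.5507 0.1019 0.039 ]
[0.5131 0.1027 0.0426]
[0.4859 0.104  0.0501]
[0.4691 0.1043 0.0511]
[0.4569 0.1045 0.0504]
```

Call:
{"name": "jog_arm", "arguments": {"targets": [[-1,0.36,0,0.5,-0.15,-0.14,1.0],[0,0,0,1,-0.36,0,1.0],[0,0,0,0,0,0,1.0],[0,0,0,0,0,0,1.0]]}}

```text
time: 32.48
position: [0.4453, 0.1061, 0.037]
tool_rot: [1.356, 0.944, -0.947]
ft_force: [0.3, -0.8, -1.7]
grip_width: 0.266
```

```bash
python3 - <<'E'
from h import *
snap("w25")
K,T=load("w25");p,M,s=pose(); print(s["joint_positions"].round(2)); print(delta(p,M,np.array([.4440,.1059,.0305]),goal(-.05,1,20)))
f=cv2.imread("pics/w25.png"); cv2.imwrite("pics/c25.png",cv2.resize(f[0:345,290:480],None,fx=1.7*2.4,fy=1.7,interpolation=cv2.INTER_CUBIC))
E
```

```text
t 32.475 [0.4453 0.1061 0.037 ] yaw -0.07 f [ 0.3 -0.8 -1.7] w 23.2
[ 0.56 -0.07 -0.92  2.37  0.15  0.49 -2.06]
(array([-0.02,  0.08, -0.26]), array([ 0.57, -0.35,  0.02]), array([ 0.58, -0.35,  0.02]))
```

View pics/w25.png

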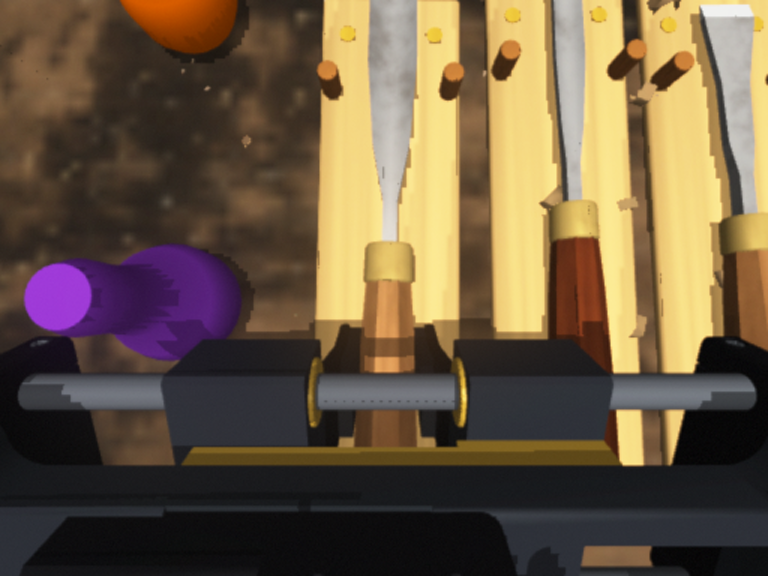

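View pics/c25.png

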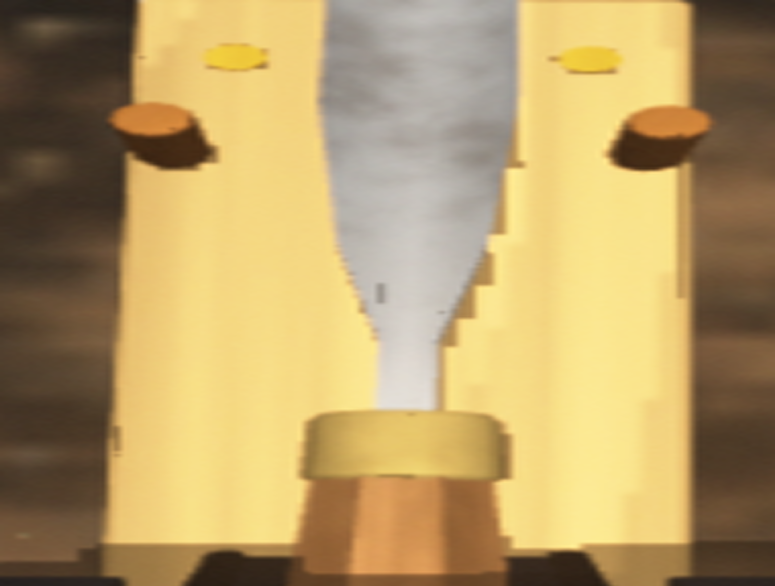

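Call:
{"name": "jog_arm", "arguments": {"targets": [[0,0,0,0.3,-0.2,0,1.0],[0,0,0,0.2,-0.1,0,1.0],[0,0,0,0,0,0,1.0],[0,0,0,0,0,0,1.0]]}}

```text
time: 33.02
position: [0.4437, 0.106, 0.0308]
tool_rot: [1.356, 0.944, -0.948]
ft_force: [-0.5, 0.0, -1.6]
grip_width: 0.266
```

```bash
python3 - <<'E'
from h import *
snap("w26")
K,T=load("w26");p,M,s=pose(); print(s["joint_positions"].round(2)); print(delta(p,M,np.array([.4440,.1059,.0305]),goal(-.05,1,20)))
for q,z in [((393,3),.018),((388.8,260),.03)]: print(q,W(K,T,*q,z).round(4))
f=np.load("w26.npz",allow_pickle=True); d=f["d"]
for x,y in [(393,5),(391,120),(390,200),(389,260),(389,300),(389,330)]:
    u,v=int(x/1.5),int(y/1.5); o,dd=ray(K,T,u,v); print((o+dd*d[v,u]).round(4))
im,d=get_image("scene"); cv2.imwrite("pics/s26.png",cv2.resize(im[130:330,150:450,::-1],None,fx=2.6,fy=2.6,interpolation=cv2.INTER_CUBIC))
E
```

```text
t 33.025 [0.4437 0.106  0.0308] yaw -0.09 f [-0.5  0.  -1.6] w 23.1
[ 0.57 -0.05 -0.93  2.38  0.19  0.48 -2.1 ]
(array([-0.04,  0.08, -0.19]), array([0.04, 0.01, 0.01]), array([0.04, 0.01, 0.01]))
(393, 3) [0.6071 0.1038 0.018 ]
(388.8, 260) [0.4858 0.1062 0.03  ]
[0.6067 0.1036 0.0174]
[0.5505 0.1052 0.0193]
[0.5137 0.1054 0.0208]
[0.486  0.1062 0.0295]
[0.4693 0.1062 0.0292]
[0.457  0.1063 0.03  ]
```

View pics/s26.png

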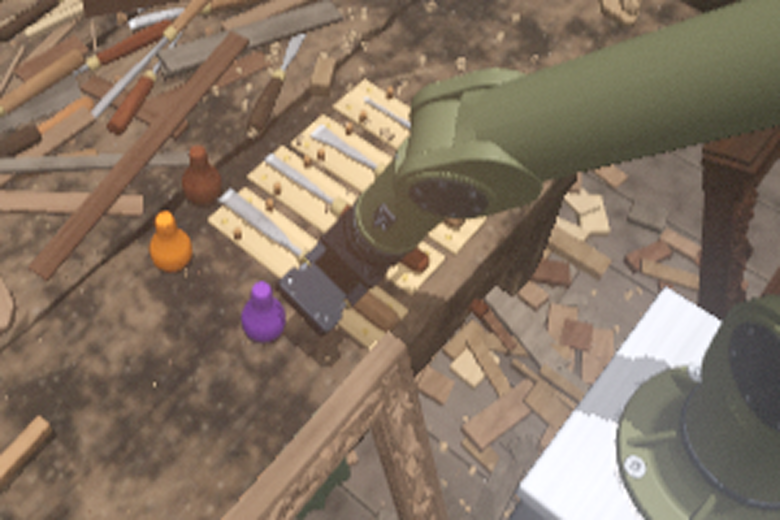

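Call:
{"name": "jog_arm", "arguments": {"targets": [[0,0,0,0.1,-0.03,0,1.0],[0,0,0,0,0,0,1.0]]}}

```text
time: 33.38
position: [0.444, 0.1061, 0.0303]
tool_rot: [1.355, 0.943, -0.948]
ft_force: [-6.8, -0.5, 10.3]
grip_width: 0.262
```

Call:
{"name": "jog_arm", "arguments": {"targets": [[0,0,0,0,0,0,3.0],[0,0,0,0,0,0,5.0],[0,0,0,0,0,0,5.0],[0,0,0,0,0,0,5.0],[0,0,0,-1,0.36,0,5.0],[0,0,0,-2,0.72,0,5.0],[0,0,0,-3,1.1,0,5.0],[0,0,0,-3,1.1,0,5.0],[0,0,0,0,0,0,5.0]]}}

```text
time: 34.5
position: [0.4456, 0.1066, 0.1284]
tool_rot: [1.358, 0.939, -0.943]
ft_force: [0.2, -0.5, -0.4]
grip_width: 0.572
```

```bash
python3 - <<'E'
from h import *
snap("w27"); p,M,s=pose(); print(s["joint_positions"].round(2))
E
```

```text
t 34.5 [0.4456 0.1066 0.1284] yaw -0.09 f [ 0.2 -0.5 -0.4] w 49.7
[ 0.47 -0.29 -0.76  2.29 -0.14  0.72 -1.79]
```

View pics/w27.png

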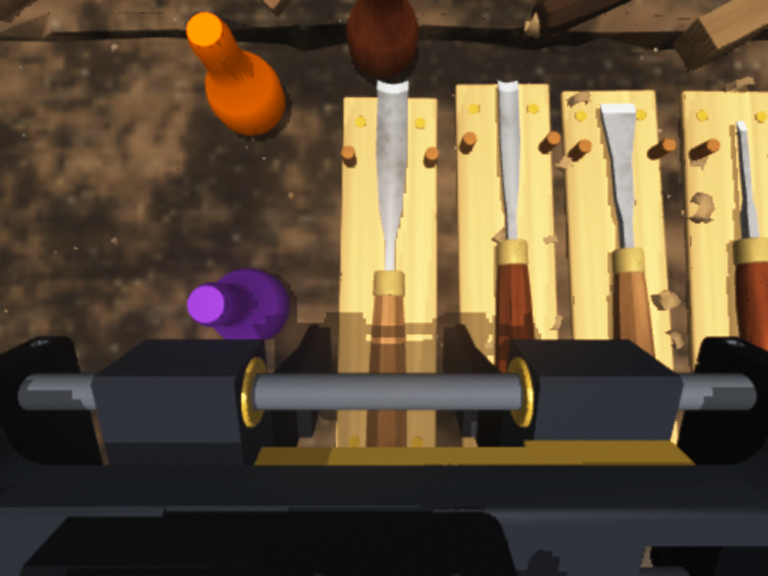

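Call:
{"name": "jog_arm", "arguments": {"targets": [[0,0,-10,0,1,0,5.0],[0,0,-10,0,1,0,5.0],[0,0,0,-3,0,1.5,5.0],[0,0,0,-4,0,2.5,5.0],[0,0,0,-4,0,2,5.0],[0,0,0,0,0,0,5.0]]}}

```text
time: 35.3
position: [0.4637, 0.0445, 0.242]
tool_rot: [1.215, 1.201, -1.209]
ft_force: [-0.4, -0.0, -1.0]
grip_width: 0.577
```

```bash
python3 - <<'E'
from h import *
snap("w28"); p,M,s=pose(); print(s["joint_positions"].round(2))
im,d=get_image("top"); cv2.imwrite("pics/t28.png",cv2.resize(im[165:275,180:350,::-1],None,fx=4.7,fy=4.7,interpolation=cv2.INTER_CUBIC))
E
```

```text
t 35.3 [0.4637 0.0445 0.242 ] yaw -0.31 f [-0.4 -0.  -1. ] w 50.2
[ 0.66 -0.07 -0.77  1.87 -0.05  1.32 -1.68]
```

View pics/w28.png

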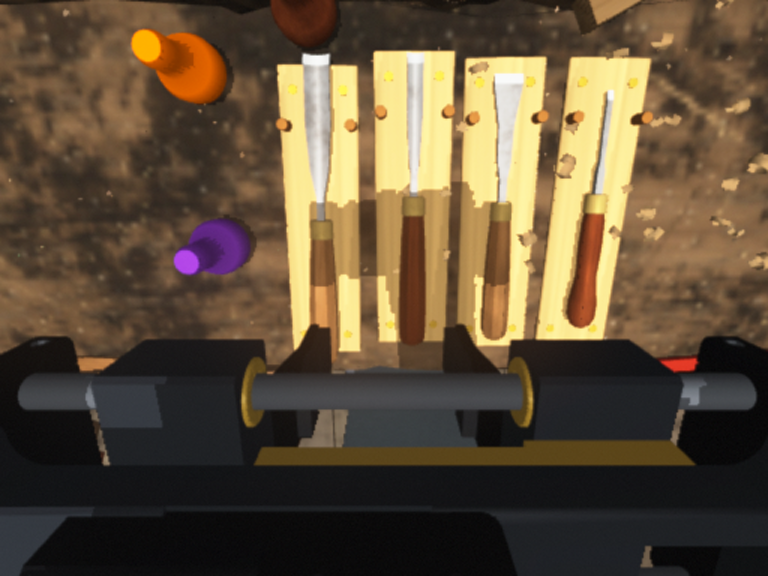

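```bash
python3 - <<'E'
from h import *
K,T=load("w28")
print("tip",W(K,T,316,55,.014).round(4),"restend",W(K,T,278,66,.006).round(4),W(K,T,357,66.5,.006).round(4), "ferr",W(K,T,321,229,.028).round(4),"handle",W(K,T,324.5,320,.03).round(4))
K,T=load("w27")
print("tip",W(K,T,392,83,.014).round(4),"restend",W(K,T,344,98,.006).round(4),W(K,T,437,99,.006).round(4),"ferr",W(K,T,389,283,.028).round(4))
f=cv2.imread("pics/w28.png"); cv2.imwrite("pics/c28.png",cv2.resize(f[30:370,260:460],None,fx=4,fy=1.75,interpolation=cv2.INTER_CUBIC))
E
```

```text
tip [0.6311 0.1036 0.014 ] restend [0.6248 0.1381 0.006 ] [0.624 0.07  0.006] ferr [0.4871 0.1047 0.028 ] handle [0.3999 0.1056 0.03  ]
tip [0.6313 0.1034 0.014 ] restend [0.6246 0.1389 0.006 ] [0.6237 0.0699 0.006 ] ferr [0.4852 0.1061 0.028 ]
```

View pics/c28.png

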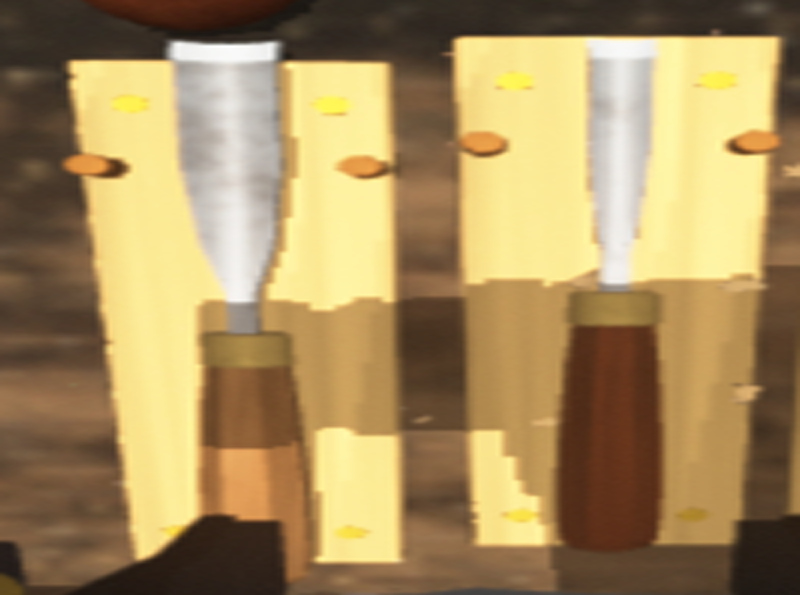

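View pics/t28.png

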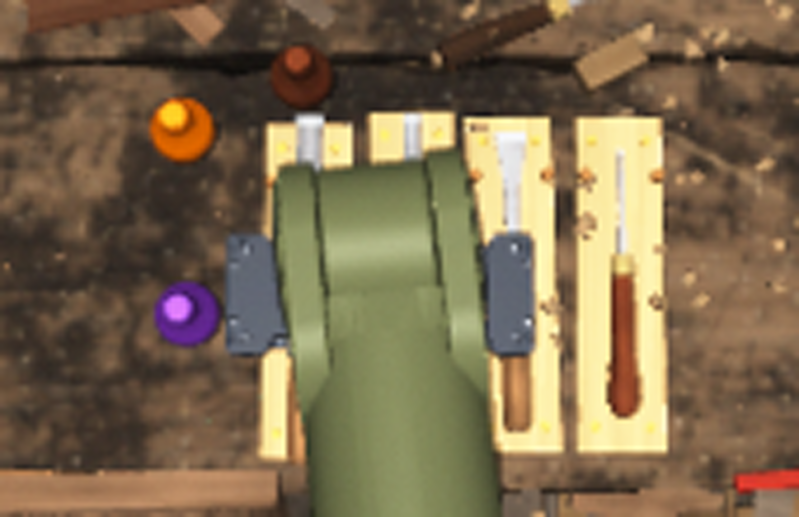

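Call:
{"name": "jog_arm", "arguments": {"targets": [[0,0,0,0,0.5,4,5.0],[0,0,0,0,0.5,5.5,5.0],[0,0,0,0,0.5,5.5,5.0],[0,0,0,0,0.5,5.5,5.0],[0,0,0,0,0.5,5.5,5.0],[0,0,0,0,0.5,5.5,5.0],[0,0,0,0,0,5.5,5.0],[0,0,0,0,0,3,5.0],[0,0,0,0,0,0,5.0]]}}

```text
time: 36.52
position: [0.49, -0.3555, 0.2381]
tool_rot: [1.214, 1.208, -1.212]
ft_force: [-0.5, 0.8, 0.2]
grip_width: 0.572
```

```bash
python3 - <<'E'
from h import *
p,M,s=pose(); print(s["time"],p)
im,d=get_image("top"); cv2.imwrite("pics/t29.png",cv2.resize(im[165:275,180:350,::-1],None,fx=4.7,fy=4.7,interpolation=cv2.INTER_CUBIC))
E
```

```text
36.525 [ 0.49003521 -0.35553608  0.23813888]
```

View pics/t29.png

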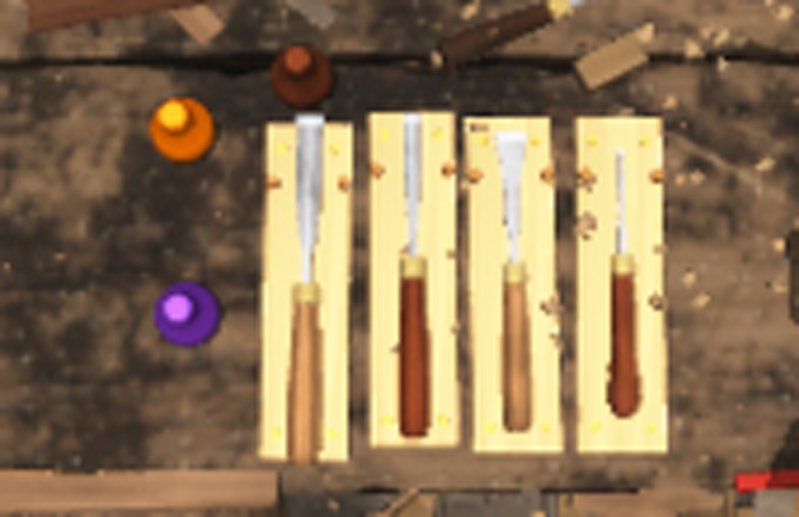

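All four gouges lie centred and straight on the rests. The palm handle stands at crop pixel (302, 75), where it was at the start.

```bash
python3 -c "
from bench import *
print(close_job())"
```

```text
the job is handed in; nothing more can be done
None
```

The four gouges are on the rests in order of length: longest on rest_1 by the palm handle, second longest on rest_2, second shortest on rest_3, shortest on rest_4. I handed the job in at about 36.5 s.

- **Position:** the last pictures show every blade between its pins with the cutting edge away from the robot. Each gouge is within about 2 mm of its rest's centre and about 1° of its line. The longest was checked by its tip and axis rather than both ends, and its tip sits about 1.5 mm far along. I judged that they lie flat from their heights and look, without a separate check after release.
- **Left in place:** the palm handle and the coloured look-alikes show no movement. The gripper is open and clear of everything.
- **What went differently:** the purple look-alike stood too close to the longest gouge for the gripper's body. I first pushed that gouge away from it. It swung about 30° instead of sliding, so I re-measured it and picked it up with the tool leaning back 20°. I set it down at the same lean, pressing on the rest with about 10 N.
- **Disagreement:** the top and wrist cameras differed by 2–4 mm, so I used wrist-camera measurements for the final placing.

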